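# Clear the supplies pile into the fitted desk trays

### The arm

A 6-joint arm with a two-finger parallel gripper is mounted at the origin on the work surface; the furniture and walls round the work are solid. World frame = base frame: x ahead of the robot, y to its left, z up, the work surface at z = 0. Lengths are in m, angles in rad, forces in N, time in s.
With the tool pointing down it reaches from about 0.3 to 0.875 m from the base axis. Payload 6.4 kg.
Tool frame: the origin (TCP) lies midway between the tips of the shut fingers; the grasp point (between the pads) lies ctrl.grip_point_offset behind it (ctrl.grip_point_offset is the distance from the TCP to the grasp point, in m); z points along the fingers, y is the direction in which the jaws open and shut (so a half turn about z gives the same grasp; the last joint's range is limited). The gripper opens to 85 mm and grips with 20 to 120 N. Pads are 22 mm wide; open, the fingers measure 114 mm over their backs; the gripper's body (76 mm by 85 mm) begins 54 mm behind the grasp point. The pads swing forward as they close: fully open they stand 13 mm farther back than shut.
Start: joints at [-1.399, 0.181, 1.607, -0, 1.354, -0.206], TCP at [0.212, -0.534, 0.205] pointing down, gripper open.
Joint ranges: [-2.99, 2.99], [-0.89, 2.07], [0.3, 2.58], [-1.14, 4.28], [0, 2.63], [-3.12, 3.12]. Speed limits (rad/s): [2.57, 2.57, 3.01, 3.14, 3.14, 3.14].

### API

Orientations are given as a unit quaternion [w, x, y, z].
In Python, from bench import ctrl, viewer gives the robot as it stands.
- The arm moves only by the shell command python3 -m handwheel 'ROWS' [OPENING]. ROWS is JSON, a list of rows, each an object with "travel": the shift along the tool's x, y, z as a fraction of full scale, a list of three; "dr": the turn, a rotation vector about the tool's x, y, z as a fraction of full scale, a list of three. A call has 1 to 20 rows; each row shifts and turns the pose as measured when the row begins, along the tool's axes as they then stand; what a row does not reach is not made up. Full scale, the value 1, is 150 mm for a shift and 30 degrees for a turn. A row lasts 1/12 s, in which the tool goes at most 41.7 mm and 7.16 degrees, less where a joint would pass 70% of its speed; a pose out of reach is approached as far as the arm can. A call with a number of a shift or a turn outside -1 to 1 is refused whole. A call with a gripper value outside its range is refused whole. OPENING is the opening, from -1 (shut) to 1 (fully open), set as the call begins (- or left out, the last holds). The fingers move at their own pace and stop on an object; the grip force is fixed at half the most. Time passes only in rows, so rows that do not move let the fingers close. It gives the time, the measured TCP pose, the force and the opening at its end, in the units of the state.
- ctrl.get_obs(): the state, without advancing time (a new reading comes with each control period).
- viewer.camera(name): name is "scene" or "side" or "wrist"; returns the picture (400x640x3 uint8, red, green, blue); there is no depth.
- viewer.get_calibration(name): a dict with "camera_matrix" (3x3 intrinsics, pixels), "k1" (the pictures are not rectified: a ray, as slopes to the right and down, at radius r is drawn at 1 + k1 r^2 times it, then the intrinsics apply), "R" (3x3) and "t" (3): a world point X has camera coordinates R X + t. Camera axes: x right, y down, z forward; pixel columns grow to the right and rows downward; lengths in m; the calibration is good to about 2 mm. A picture is of the moment at which its call begins: read the wrist's pose just before it. get_calibration takes no time and is no camera call; for the wrist camera it gives the pose at the moment of the call.
- ctrl.hand_in(): hands the job in, once; it reports no verdict.
The state is a dict: "time_s": time; "q": joint angles; "dq": joint speeds; "joint_efforts": joint torques, N m; "eef_pos": TCP position; "eef_rot": TCP orientation; "wrist_force": force on the tool from outside, world axes, zero at the start; "torque": the same for the moment, N m; "opening": opening from 0.0 (shut) to 1.0 (fully open).
Only numpy, scipy, OpenCV 4.12 (cv2) and the standard library are available. Lean on these libraries where they do the work, as an engineer would, in place of code of your own. Each camera call takes 0.05 s, during which the arm holds its last target. There are 200 camera calls.

### The job

Someone has left the new desk supplies in one pile. Take the pile apart from the top down, one thing at a time, and put each into the open wooden tray made to its size: the eraser, then the tape roll over the pin of the round dish, then the carton of staples, then the box of paper clips. Each must end up lying flat on its tray's floor, let go; do not let anything tip over, and leave the coffee mug and the glue stick where they are.

Things in the scene. Friction and masses are not known exactly. Their poses are not given: they have to be found in the camera images.
- eraser: Blue-and-white block eraser, 23 (its x) x 55 (its y) x 14 high, the top of the pile, lying across the tape roll. Loose, 25 g; origin at the centre of its underside, z up. (mm)
- tape_roll: Refill roll of tan sticky tape lying flat, second from the top of the pile: outside diameter 60, height 19, hole diameter 26 through its axis. Loose, 40 g; origin at the centre of its underside, z along its axis, up. (mm)
- staple_carton: Small closed red carton of staples, 42 (its x) x 85 (its y) x 26 high, third from the top of the pile. Loose, 70 g; origin at the centre of its underside, z up. (mm)
- clip_box: Small blue paper-clip box with its lid shut (the lid stays shut), the bottom of the pile: body and lid 52 (its x) x 74 (its y) x 29 high, with a small lip that makes it 58 at the front. Loose, 90 g, resting on the desk; origin at the centre of its underside, z up. The pile's things lie on one another, centred within 6, a little turned. (mm)
- eraser_tray: Open wooden tray, grey-lined floor, for the eraser: the smallest oblong tray. Inside 71 (its x) by 39 (its y), outside 79 x 47, walls 4 thick, 18 high, floor top 7 above the underside. At the middle of each long wall is a 44 wide finger notch where the wall is only 10 high: fingers fit there. Fixed; origin at the centre of its underside, z up. (mm)
- roll_dish: Round wooden dish with a grey-lined floor and a steel pin at its centre, made for the tape roll: inside diameter 76, outside 84, rim 13 high, floor top 7 above the underside; the pin is 10 in diameter with a tapered tip, its top 24 above the underside. Fixed; origin at the centre of its underside, z up. (mm)
- carton_tray: Open wooden tray, grey-lined floor, for the staple carton: the longest tray. Inside 101 (its x) by 58 (its y), outside 109 x 66, walls 4 thick, 22 high, floor top 7 above the underside. At the middle of each long wall is a 44 wide finger notch where the wall is only 10 high: fingers fit there. Fixed; origin at the centre of its underside, z up. (mm)
- clip_tray: Open wooden tray, grey-lined floor, for the paper-clip box: the widest tray. Inside 90 (its x) by 70 (its y), outside 98 x 78, walls 4 thick, 22 high, floor top 7 above the underside. At the middle of each long wall is a 44 wide finger notch where the wall is only 10 high: fingers fit there. Fixed; origin at the centre of its underside, z up. (mm)
- coffee_mug: White coffee mug, 92 across, 127 with its handle, 95 high, standing near the work; not to be disturbed. Loose; origin at the centre of its underside. (mm)
- glue_stick: White and yellow glue stick standing upright, 26 in diameter, 90 high; not to be disturbed. Loose; origin at the centre of its underside. (mm)
Things that resemble listed ones, but are neither listed nor needed, are in the scene too. Leave any yellow look-alike of the eraser alone.

How it is judged:
On the way, in this order (a step that is already met when the one before it is completed fails the run):
1. the eraser lies in the smallest oblong tray, flat on its floor and let go (horizontal distance between eraser and eraser_tray below 0.015 m and z of eraser in the frame of eraser_tray between 0.004 and 0.01 m and angle between eraser's own z axis and vertical below 0.1 rad and contact force between the fingers and eraser below 0.1 N), for 0.2 s.
2. the tape roll lies in the round dish, over its pin, flat on its floor and let go (horizontal distance between tape_roll and roll_dish below 0.015 m and z of tape_roll in the frame of roll_dish between 0.004 and 0.01 m and angle between tape_roll's own z axis and vertical below 0.1 rad and contact force between the fingers and tape_roll below 0.1 N), for 0.2 s.
3. the staple carton lies in the longest tray, flat on its floor and let go (horizontal distance between staple_carton and carton_tray below 0.015 m and z of staple_carton in the frame of carton_tray between 0.004 and 0.01 m and angle between staple_carton's own z axis and vertical below 0.1 rad and contact force between the fingers and staple_carton below 0.1 N), for 0.2 s.
4. the paper-clip box lies in the widest tray, flat on its floor and let go (horizontal distance between clip_box and clip_tray below 0.015 m and z of clip_box in the frame of clip_tray between 0.004 and 0.01 m and angle between clip_box's own z axis and vertical below 0.1 rad and contact force between the fingers and clip_box below 0.1 N), for 0.2 s.
At the end, for the whole second after the job is handed in: Eraser, tape roll, staple carton and paper-clip box each rest on the floor of their own tray (the roll round the dish's pin): centre within 15 mm of the tray's centre, underside 4 to 10 mm above the tray's underside (the floor is 7 mm up), flat within 0.1 rad, and at rest (horizontal distance between eraser and eraser_tray below 0.015 m and z of eraser in the frame of eraser_tray between 0.004 and 0.01 m and angle between each of eraser, tape_roll, staple_carton, clip_box's own z axis and vertical below 0.1 rad and linear speed of each of eraser, tape_roll, staple_carton, clip_box below 0.02 m/s and angular speed of each of eraser, tape_roll, staple_carton, clip_box below 0.2 rad/s and horizontal distance between tape_roll and roll_dish below 0.015 m and z of tape_roll in the frame of roll_dish between 0.004 and 0.01 m and horizontal distance between staple_carton and carton_tray below 0.015 m and z of staple_carton in the frame of carton_tray between 0.004 and 0.01 m and horizontal distance between clip_box and clip_tray below 0.015 m and z of clip_box in the frame of clip_tray between 0.004 and 0.01 m); the robot touches nothing.
It fails at once if a thing of the pile tips over (tilts by more than 0.6 rad) (angle between any of eraser, tape_roll, staple_carton, clip_box's own z axis and vertical above 0.6 rad).
It fails at once if the mug or the glue stick is shifted by more than 20 mm (distance of any of coffee_mug, glue_stick from where it was at the start of the episode above 0.02 m).
It fails at once if the mug or the glue stick is knocked over (angle between any of coffee_mug, glue_stick's own z axis and vertical above 0.4 rad).
It also fails if it takes over 104 s, if anything falls off the work surface, if the arm or the gripper's body presses on something with over 40 N, if the wrist force passes 120 N, or if a joint passes its speed limit or range.

## Working session

There is one attempt and no reset: what is moved stays moved. The work goes in short steps, Python scripts to look and compute and a shell command to move; the robot and the scene stay as the last step left them, time stands still between calls to the robot, and variables do not carry over. Pictures are saved under pics/ and viewed, about 12 in all and at most 16, crops included, and the job is handed in when it is done.

```bash
mkdir -p pics; cat > h.py <<'E'
import numpy as np, cv2
from bench import ctrl, viewer
def shot(n,f,crop=None,s=1):
    im=viewer.camera(n)[:,:,::-1]; cv2.imwrite('pics/raw_'+f,im)
    if crop: im=im[crop[1]:crop[3],crop[0]:crop[2]]
    cv2.imwrite('pics/'+f,cv2.resize(im,None,fx=s,fy=s,interpolation=cv2.INTER_CUBIC))
def ray(n,u,v,cal=None):
    c=cal or viewer.get_calibration(n);K=np.array(c['camera_matrix']);R=np.array(c['R']);t=np.array(c['t'])
    p=cv2.undistortPoints(np.array([[[u,v]]],float),K,np.array([c['k1'],0,0,0,0.]))[0,0]
    return -R.T@t, R.T@np.array([p[0],p[1],1])
def px(n,u,v,z,cal=None):
    o,d=ray(n,u,v,cal); return (o+d*(z-o[2])/d[2])
def proj(n,X,cal=None):
    c=cal or viewer.get_calibration(n)
    p,_=cv2.projectPoints(np.array([X],float),cv2.Rodrigues(np.array(c['R']))[0],np.array(c['t']),np.array(c['camera_matrix']),np.array([c['k1'],0,0,0,0.]));return p[0,0]
E
python3 - <<'E'
from h import *
for n in ['scene','side','wrist']:
    shot(n,n+'0.png'); c=viewer.get_calibration(n); print(n,-np.array(c['R']).T@np.array(c['t']),np.array(c['R'])[2])
print(ctrl.get_obs()); print(ctrl.grip_point_offset)
im=[cv2.imread(f'pics/{n}0.png') for n in ['scene','side']]
E
```

```text
scene [-0.51501612 -0.62369606  0.73133534] [ 0.74056273  0.42180803 -0.52311072]
side [ 0.49130201 -0.87016529  1.38598233] [-0.05239796  0.50513096 -0.86145062]
wrist [ 0.29004158 -0.50223349  0.373884  ] [-0.30192741 -0.11748923 -0.94606348]
{'time_s': 0.15, 'q': array([-1.39929288e+00,  1.81400084e-01,  1.60775046e+00,  8.09608687e-06,
        1.35383341e+00, -2.06271012e-01]), 'dq': array([ 0.00049494, -0.00161362, -0.00566034,  0.00037225,  0.00076694,
       -0.00099609]), 'joint_efforts': array([ 8.84692963e-04, -4.45266902e+01, -3.51689887e+01, -2.54103834e-04,
        5.85477595e-03,  1.90300972e-05]), 'eef_pos': array([ 0.21204499, -0.53398166,  0.20438791]), 'eef_rot': array([-6.95475813e-04,  9.82213710e-01,  1.87765129e-01,  1.60443490e-05]), 'wrist_force': array([-0.06056493, -0.7243795 , -0.15050045]), 'torque': array([0.00417289, 0.00867829, 0.02913764]), 'opening': 1.001000505761519}
0.0187
```

View pics/side0.png

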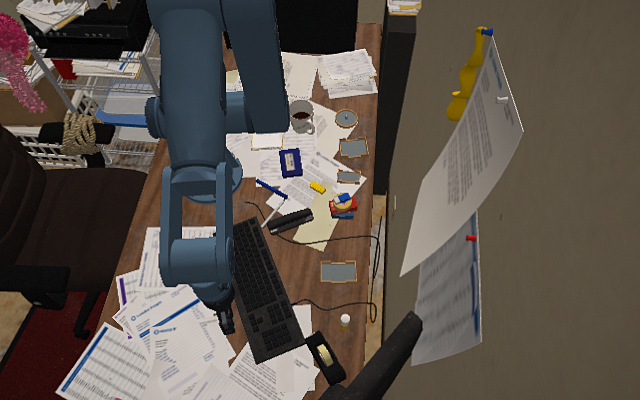

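View pics/scene0.png

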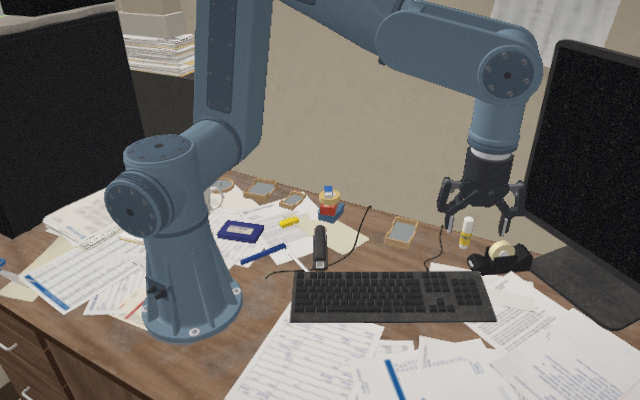

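The side view shows the pile at about (343,207) and the trays at (352,147), (348,177) and (338,271). The dish is at (346,118), the mug at (302,115), the glue at (345,320) and a yellow eraser look-alike at (318,187). I'll enlarge it.

```bash
python3 - <<'E'
from h import *
im=cv2.imread('pics/side0.png')[95:295,260:400]
cv2.imwrite('pics/c1.png',cv2.resize(im,None,fx=4,fy=3,interpolation=cv2.INTER_CUBIC)) if 0 else cv2.imwrite('pics/c1.png',cv2.resize(im,None,fx=3,fy=3,interpolation=cv2.INTER_CUBIC))
im=cv2.imread('pics/scene0.png')[170:260,190:430]
cv2.imwrite('pics/c2.png',cv2.resize(im,None,fx=3.3,fy=3.3,interpolation=cv2.INTER_CUBIC))
for n,u,v,z in [('pile',343,205,.08),('wide?',352,147,.01),('small',348,177,.01),('long?',338,271,.01),('dish',346,118,.01),('mug',302,115,.09),('glue',345,318,.09),('yel',318,187,.01)]: print(n,px('side',u,v,z).round(3))
E
```

```text
pile [ 0.466 -0.124  0.08 ]
wide? [0.479 0.153 0.01 ]
small [0.473 0.026 0.01 ]
long? [ 0.466 -0.316  0.01 ]
dish [0.448 0.283 0.01 ]
mug [0.298 0.216 0.09 ]
glue [ 0.498 -0.483  0.09 ]
yel [ 0.376 -0.023  0.01 ]
```

View pics/c1.png

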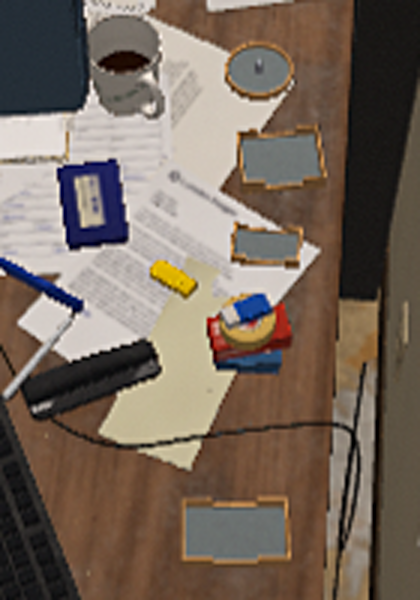

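```bash
cat >> h.py <<'E'
from scipy.spatial.transform import Rotation as Ro
def goto(x,y,z,yaw=None):
    """print move in tool axes: total travel (units of .15), per-row value; yaw=direction of tool x in deg (mod 180)"""
    o=ctrl.get_obs(); w=o['eef_rot']; R=Ro.from_quat([w[1],w[2],w[3],w[0]]).as_matrix()
    d=R.T@(np.array([x,y,z])-o['eef_pos']); n=int(np.ceil(np.linalg.norm(d)/.0400)); 
    cur=np.degrees(np.arctan2(R[1,0],R[0,0])); print('t',round(o['time_s'],2),'pos',o['eef_pos'].round(4),'yaw',cur.round(1),'tilt',(R[:2,2]).round(4),'Fz',o['wrist_force'].round(1),'open',round(o['opening'],3),'q6',o['q'][5].round(2))
    print('rows',n,'each',(d/.15/max(n,1)).round(3),'total',(d/.15).round(3))
    if yaw is not None:
        e=(yaw-cur+90)%180-90; print('turn deg(world)',e.round(1),'dr z total (tool)',(-e/30).round(3),'tilt fix dr',((R.T@np.cross(R[:,2],[0,0,-1]))*180/np.pi/30).round(3))
E
python3 - <<'E'
from h import *
f=lambda x,y,z:px('side',260+x/3,95+y/3,z)
print(f(247,309,.088),f(225,318,.088),f(270,300,.088))
p=f(247,309,.088); goto(p[0]-.01,p[1],.25,20)
E
```

```text
[ 0.4619887 -0.1041423  0.088    ] [ 0.44009282 -0.11694198  0.088     ] [ 0.48508134 -0.09115946  0.088     ]
t 0.15 pos [ 0.212  -0.534   0.2044] yaw 21.6 tilt [-0.0002  0.0014] Fz [-0.1 -0.7 -0.2] open 1.001 q6 -0.21
rows 13 each [ 0.196 -0.16  -0.023] total [ 2.544 -2.074 -0.301]
turn deg(world) -1.6 dr z total (tool) 0.055 tilt fix dr [-0.003 -0.001  0.   ]
```

```bash
python3 -m handwheel '[{"travel":[0.2,-0.165,-0.03],"dr":[0,0,0]},{"travel":[0.2,-0.165,-0.03],"dr":[0,0,0]},{"travel":[0.2,-0.165,-0.03],"dr":[0,0,0]},{"travel":[0.2,-0.165,-0.03],"dr":[0,0,0]},{"travel":[0.2,-0.165,-0.03],"dr":[0,0,0]},{"travel":[0.2,-0.165,-0.03],"dr":[0,0,0]},{"travel":[0.2,-0.165,-0.03],"dr":[0,0,0]},{"travel":[0.2,-0.165,-0.03],"dr":[0,0,0]},{"travel":[0.2,-0.165,-0.03],"dr":[0,0,0]},{"travel":[0.2,-0.165,-0.03],"dr":[0,0,0]},{"travel":[0.2,-0.165,-0.03],"dr":[0,0,0]},{"travel":[0.2,-0.165,-0.03],"dr":[0,0,0]},{"travel":[0.2,-0.165,-0.03],"dr":[0,0,0]},{"travel":[0,0,0],"dr":[0,0,0]},{"travel":[0,0,0],"dr":[0,0,0]}]' | tail -5
python3 - <<'E'
from h import *
goto(.462,-.104,.25,30)
import json
c=viewer.get_calibration('wrist'); np.save('pics/w1.npy',c,allow_pickle=True)
shot('wrist','w1.png')
print(proj('wrist',[.462,-.104,.088],c),proj('wrist',[.473,.026,.01],c))
E
```

```text
time_s: 1.4
eef_pos: [0.4635, -0.0689, 0.2627]
eef_rot: [-0.004, 0.983, 0.186, 0.001]
wrist_force: [-1.5, -1.1, -0.7]
opening: 0.999
t 1.4 pos [ 0.4635 -0.0689  0.2627] yaw 21.4 tilt [0.0001 0.0078] Fz [-1.5 -1.1 -0.7] open 0.999 q6 0.79
rows 1 each [-0.095  0.215  0.083] total [-0.095  0.215  0.083]
turn deg(world) 8.6 dr z total (tool) -0.287 tilt fix dr [-0.014 -0.006  0.   ]
[349.48627736 180.0966302 ] [246.22483193 114.81615114]
```

View pics/w1.png

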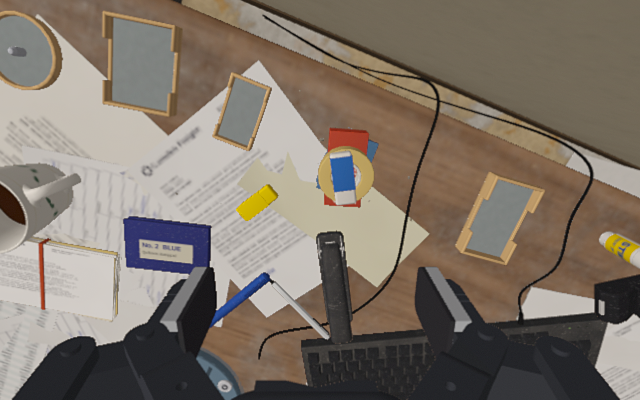

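The wrist view shows the following:
- **Pile:** the blue/white eraser is at (343,178), with the roll, carton and clip box under it.
- **Look-alikes:** a yellow eraser at (257,202) and a purple box at (168,245). I'm choosing the blue/white one.
- **Trays:** small at (241,111), wide at (141,63), long at (500,218), and the dish at (18,50).

Next, close crops.

```bash
cat > crops.py <<'E'
import cv2,sys,numpy as np
# crops.py raw out scale x0,y0,x1,y1 ...
im=cv2.imread('pics/'+sys.argv[1]); s=float(sys.argv[3]); L=[]
for a in sys.argv[4:]:
    x0,y0,x1,y1=map(int,a.split(',')); c=cv2.resize(im[y0:y1,x0:x1],None,fx=s,fy=s,interpolation=cv2.INTER_CUBIC)
    for x in range((x0+9)//10*10,x1,10):
        cv2.line(c,(int((x-x0+.5)*s),0),(int((x-x0+.5)*s),6 if x%50 else 16),(0,255,0),1)
        if x%20==0: cv2.putText(c,str(x),(int((x-x0)*s)-8,26),0,.35,(0,255,0),1)
    for y in range((y0+9)//10*10,y1,10):
        cv2.line(c,(0,int((y-y0+.5)*s)),(6 if y%50 else 16,int((y-y0+.5)*s)),(0,255,0),1)
        if y%20==0: cv2.putText(c,str(y),(8,int((y-y0)*s)+4),0,.35,(0,255,0),1)
    L.append(c)
H=max(c.shape[0] for c in L); L=[cv2.copyMakeBorder(c,0,H-c.shape[0],0,0,0) for c in L]
o=np.hstack(L); print(o.shape); cv2.imwrite('pics/'+sys.argv[2],o)
E
python3 crops.py raw_w1.png w1a.png 4.4 210,65,280,160 306,120,386,215
python3 crops.py raw_w1.png w1b.png 3.9 0,0,70,100 95,5,190,120
```

```text
(418, 660, 3)
(448, 643, 3)
```

View pics/w1a.png

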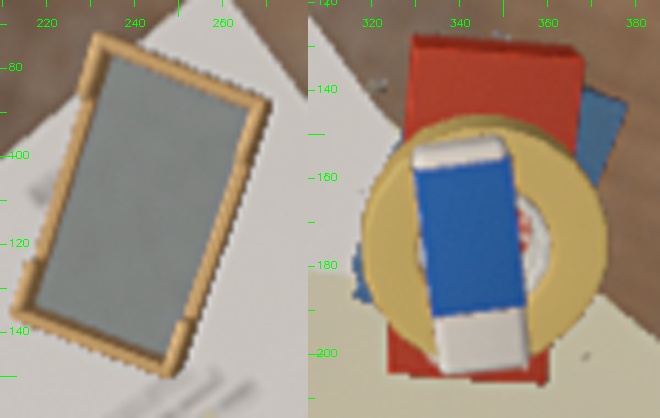

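```bash
python3 - <<'E'
from h import *
c=np.load('pics/w1.npy',allow_pickle=True).item(); print(-np.array(c['R']).T@np.array(c['t']), np.array(c['camera_matrix'])[0])
e=lambda x,y,z:px('wrist',306+(x-308)/4.4-.5,120+y/4.4-.5,z,c)[:2]
def rect(P,n):
    P=np.array(P); m=P.mean(0); a=(P[0]+P[1]-P[2]-P[3])/2; b=(P[1]+P[2]-P[0]-P[3])/2
    print(n,m.round(4),'L',np.linalg.norm(a).round(4),np.degrees(np.arctan2(a[1],a[0])).round(1),'W',np.linalg.norm(b).round(4),np.degrees(np.arctan2(b[1],b[0])).round(1))
rect([e(*p,.088) for p in [(414,160),(508,148),(527,368),(437,374)]],'eraser')
print('roll',e(484,245,.074), 'dia',np.linalg.norm(e(361,240,.074)-e(607,240,.074)))
rect([e(*p,.055) for p in [(415,50),(583,62),(547,385),(388,375)]],'carton')
t=lambda x,y,z:px('wrist',210+x/4.4-.5,65+y/4.4-.5,z,c)[:2]
rect([t(97,33,.018),t(270,100,.0),t(170,376,.0),t(12,310,.018)],'et mixed')
rect([t(97,33,.018),t(270,100,.018),t(170,376,.018),t(12,310,.018)],'et rim')
E
```

```text
[ 0.54155981 -0.0385707   0.43235063] [350.63503339   0.         315.44890958]
eraser [ 0.4598 -0.0974] L 0.0525 28.1 W 0.0213 -62.8
roll [ 0.46218052 -0.10062769] dia 0.05894035169384351
carton [ 0.463  -0.1015] L 0.084 17.5 W 0.0412 -72.4
et mixed [0.4735 0.033 ] L 0.0783 -1.0 W 0.0438 -94.4
et rim [0.475 0.032] L 0.0766 -1.0 W 0.0457 -90.6
```

View pics/w1b.png

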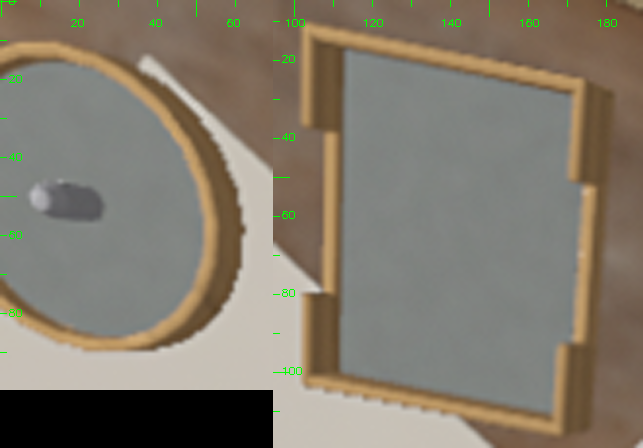

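```bash
python3 - <<'E'
from h import *
c=np.load('pics/w1.npy',allow_pickle=True).item()
t=lambda x,y,z:px('wrist',95+(x-273)/3.9-.5,5+y/3.9-.5,z,c)[:2]
P=np.array([t(306,25,.022),t(585,80,.022),t(562,432,.022),t(303,385,.022)]);a=(P[0]+P[1]-P[2]-P[3])/2;b=(P[1]+P[2]-P[0]-P[3])/2
print('clip tray',P.mean(0),a,b,np.degrees(np.arctan2(a[1],a[0])),np.linalg.norm(a),np.linalg.norm(b))
print('dish pin',px('wrist',38/3.9-.5,196/3.9-.5,.024,c))
goto(.460,-.098,.12,28)
E
```

```text
clip tray [0.48210762 0.15337049] [0.09496468 0.01694097] [ 0.01427655 -0.07468854] 10.11472810721041 0.09646391817687813 0.07604076202662605
dish pin [0.44752625 0.28823999 0.024     ]
t 1.45 pos [ 0.4634 -0.0691  0.2627] yaw 21.3 tilt [0.0004 0.0085] Fz [-0.3  0.6 -1.1] open 0.998 q6 0.79
rows 4 each [-0.024  0.045  0.237] total [-0.094  0.178  0.949]
turn deg(world) 6.7 dr z total (tool) -0.222 tilt fix dr [-0.015 -0.007  0.   ]
```

```bash
python3 -m handwheel '[{"travel":[-0.09,0.18,0],"dr":[-0.015,-0.007,-0.22]},{"travel":[0,0,0.22],"dr":[0,0,0]},{"travel":[0,0,0.22],"dr":[0,0,0]},{"travel":[0,0,0.22],"dr":[0,0,0]},{"travel":[0,0,0.2],"dr":[0,0,0]},{"travel":[0,0,0],"dr":[0,0,0]},{"travel":[0,0,0],"dr":[0,0,0]}]' >/dev/null
python3 - <<'E'
from h import *
goto(.460,-.098,.0795,28)
c=viewer.get_calibration('wrist'); shot('wrist','w2.png')
p=proj('wrist',[.460,-.098,.088],c);print(p)
E
python3 crops.py raw_w2.png w2a.png 3 230,130,430,300
```

```text
t 2.03 pos [ 0.4586 -0.1093  0.1304] yaw 27.7 tilt [ 0.0031 -0.0042] Fz [0.5 0.3 0.5] open 1.001 q6 0.6
rows 2 each [ 0.022 -0.032  0.169] total [ 0.043 -0.064  0.339]
turn deg(world) 0.3 dr z total (tool) -0.01 tilt fix dr [ 0.01  -0.002  0.   ]
[302.31303756 205.41678259]
(510, 600, 3)
```

View pics/w2.png

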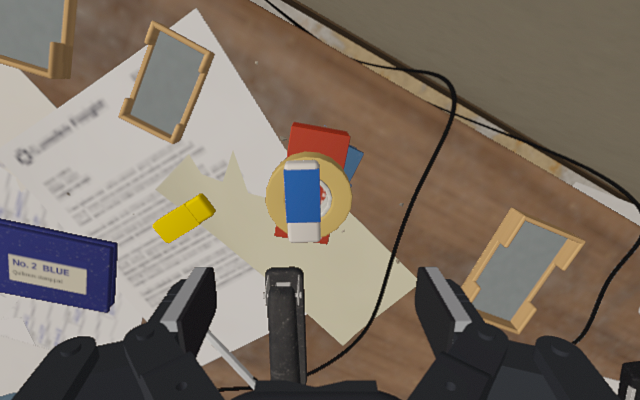

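The eraser sits at (303,205), matching the predicted (302,205), and it is aligned with the tool. Descending.

```bash
python3 -m handwheel '[{"travel":[0.043,-0.064,0.1],"dr":[0.01,0,0]},{"travel":[0,0,0.12],"dr":[0,0,0]},{"travel":[0,0,0.1],"dr":[0,0,0]},{"travel":[0,0,0],"dr":[0,0,0]},{"travel":[0,0,0],"dr":[0,0,0]}]' >/dev/null
python3 - <<'E'
from h import *
goto(.460,-.098,.0795,28)
E
```

```text
t 2.5 pos [ 0.4661 -0.1035  0.0917] yaw 27.4 tilt [ 0.0142 -0.0068] Fz [-0.  -0.3  0.5] open 0.999 q6 0.62
rows 1 each [-0.02  -0.052  0.081] total [-0.02  -0.052  0.081]
turn deg(world) 0.6 dr z total (tool) -0.018 tilt fix dr [ 0.024 -0.018  0.   ]
```

```bash
python3 -m handwheel '[{"travel":[-0.02,-0.052,0.02],"dr":[0.028,-0.02,-0.01]},{"travel":[0,0,0.035],"dr":[0,0,0]},{"travel":[0,0,0.03],"dr":[0,0,0]},{"travel":[0,0,0],"dr":[0,0,0]}]' >/dev/null
python3 - <<'E'
from h import *
goto(.460,-.098,.0795,28)
E
```

```text
t 2.83 pos [ 0.4629 -0.0997  0.0838] yaw 27.7 tilt [ 0.0048 -0.002 ] Fz [ 0.1  0.4 -0.7] open 0.999 q6 0.62
rows 1 each [-0.012 -0.019  0.028] total [-0.012 -0.019  0.028]
turn deg(world) 0.3 dr z total (tool) -0.009 tilt fix dr [ 0.008 -0.006  0.   ]
```

```bash
python3 -m handwheel '[{"travel":[-0.012,-0.02,0.03],"dr":[0.01,-0.008,0]},{"travel":[0,0,0.005],"dr":[0,0,0]}]' >/dev/null; python3 -m handwheel '[{"travel":[0,0,0],"dr":[0,0,0]},{"travel":[0,0,0],"dr":[0,0,0]},{"travel":[0,0,0],"dr":[0,0,0]},{"travel":[0,0,0],"dr":[0,0,0]},{"travel":[0,0,0],"dr":[0,0,0]},{"travel":[0,0,0],"dr":[0,0,0]},{"travel":[0,0,0],"dr":[0,0,0]},{"travel":[0,0,0],"dr":[0,0,0]}]' -1
python3 - <<'E'
from h import *
goto(.4745,.0325,.14,-1)
E
```

```text
time_s: 3.67
eef_pos: [0.46, -0.0978, 0.0785]
eef_rot: [-0.0, 0.971, 0.24, -0.001]
wrist_force: [-0.7, -0.6, -0.5]
opening: -0.004
t 3.67 pos [ 0.46   -0.0978  0.0785] yaw 27.8 tilt [-0.0014  0.0006] Fz [-0.7 -0.6 -0.5] open -0.004 q6 0.62
rows 4 each [ 0.122 -0.181 -0.102] total [ 0.49  -0.724 -0.409]
turn deg(world) -28.8 dr z total (tool) 0.959 tilt fix dr [-0.002  0.002  0.   ]
```

The gripper closed fully with nothing in it, so I'm looking.

```bash
python3 - <<'E'
from h import *
shot('wrist','w3.png'); print(ctrl.get_obs()['opening'])
c=viewer.get_calibration('wrist');print(proj('wrist',ctrl.get_obs()['eef_pos'],c))
shot('side','s3.png')
a=cv2.imread('pics/raw_w3.png')[100:400,150:500]; b=cv2.resize(cv2.imread('pics/raw_s3.png')[170:240,300:390],None,fx=4.2,fy=4.2,interpolation=cv2.INTER_CUBIC)
H=max(a.shape[0],b.shape[0]); f=lambda x:cv2.copyMakeBorder(x,0,H-x.shape[0],0,0,0)
cv2.imwrite('pics/m3.png',np.hstack([f(a),f(b)]))
E
```

```text
-0.0011942410473482473
[317.46235989 244.08233814]
```

View pics/m3.png

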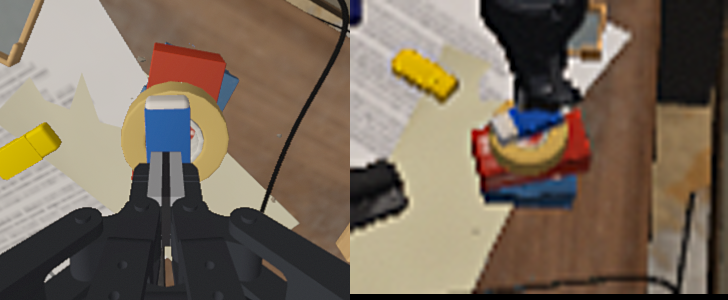

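```bash
python3 - <<'E'
from h import *
c1=np.load('pics/w1.npy',allow_pickle=True).item(); c3=viewer.get_calibration('wrist')
def tri(a,b):
    o1,d1=ray('wrist',*a,c1);o2,d2=ray('wrist',*b,c3)
    s=np.linalg.lstsq(np.stack([d1,-d2],1),o2-o1,rcond=None)[0]; p,q=o1+s[0]*d1,o2+s[1]*d2; print(((p+q)/2).round(4),'gap',np.linalg.norm(p-q).round(4))
tri((329.6,158.6),(296,209));tri((350.9,155.4),(340,208))
for z in (.06,.07,.08,.088): print(z,np.linalg.norm(px('wrist',296,209,z,c3)-px('wrist',340,208,z,c3)))
e=ctrl.get_obs()['eef_pos']
for dz in (0,.005,.01,.015,.02): print(dz,proj('wrist',e+[0,0,dz],c3))
E
python3 crops.py raw_w3.png w3c.png 5 260,175,380,290
```

```text
[ 0.4743 -0.0777  0.0832] gap 0.0008
[ 0.4862 -0.0958  0.0878] gap 0.0011
0.06 0.025211793043510997
0.07 0.0238701974143674
0.08 0.022528601785223805
0.088 0.021455325281908924
0 [317.43670088 244.10988808]
0.005 [317.47024627 248.42252559]
0.01 [317.50555936 252.96332982]
0.015 [317.54278313 257.75083404]
0.02 [317.58207637 262.80562663]
(575, 600, 3)
```

View pics/w3c.png

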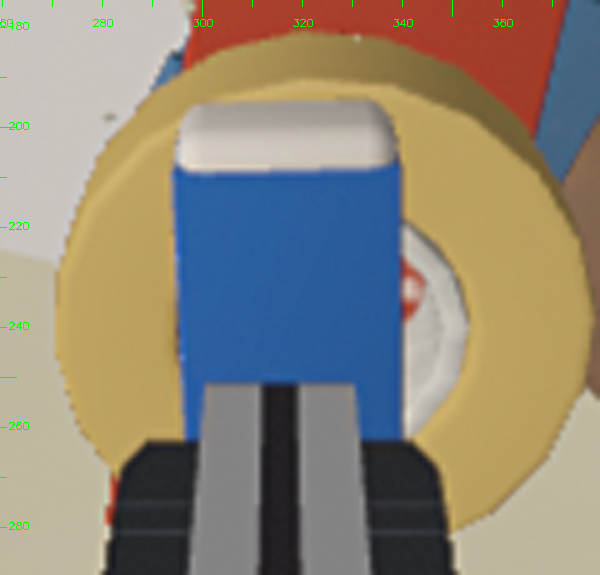

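```bash
python3 - <<'E'
from h import *
e=ctrl.get_obs()['eef_pos'];c3=viewer.get_calibration('wrist')
w=ctrl.get_obs()['eef_rot'];x=Ro.from_quat([w[1],w[2],w[3],w[0]]).as_matrix()[:,0]
for dz in (0,.01,.02,.03): print(dz,proj('side',e+[0,0,dz]),proj('scene',e+[0,0,dz]),proj('wrist',e+x*.011+[0,0,dz],c3),proj('wrist',e-x*.011+[0,0,dz],c3))
shot('scene','sc3.png')
a=cv2.resize(cv2.imread('pics/raw_sc3.png')[150:230,300:370],None,fx=6,fy=6,interpolation=cv2.INTER_CUBIC); b=cv2.resize(cv2.imread('pics/raw_s3.png')[160:230,320:380],None,fx=6,fy=6,interpolation=cv2.INTER_CUBIC)
b=cv2.copyMakeBorder(b,0,60,0,0,0); 
for n,o,im,d in (('scene',(300,150),a,e),('side',(320,160),b,e)):
    for dz in (0,.02):
        p=((proj(n,e+[0,0,dz])-o+.5)*6).astype(int); cv2.circle(im,tuple(int(v) for v in p),3,(0,255,0) if dz==0 else (255,0,255),1)
cv2.imwrite('pics/m4.png',np.hstack([a,b]))
E
```

```text
0 [341.79181304 197.76800967] [327.62623412 191.85134928] [317.46104678 225.2012982 ] [317.41312639 262.30332089]
0.01 [341.85824302 196.14142778] [327.60774483 188.74798274] [317.53271394 233.21623632] [317.47931862 271.92270752]
0.02 [341.92542761 194.49617723] [327.58905214 185.61934933] [317.61254136 242.14700908] [317.55270351 282.59255408]
0.03 [341.99337965 192.83193733] [327.57015323 182.46519465] [317.70200193 252.15954833] [317.63451416 294.4939234 ]
```

View pics/m4.png

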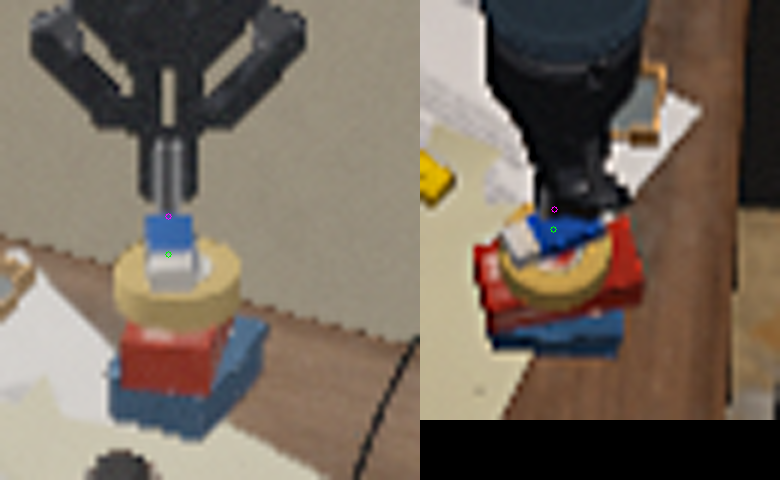

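The scene view shows the shut fingertips sitting about 20 mm behind (above) the reported TCP. That is why the jaws closed above the eraser without touching it. I'll reopen, go lower by that amount, and grip again.

```bash
python3 -m handwheel '[{"travel":[0,0,0],"dr":[0,0,0]},{"travel":[0,0,0],"dr":[0,0,0]},{"travel":[0,0,0],"dr":[0,0,0]},{"travel":[0,0,0],"dr":[0,0,0]},{"travel":[0,0,0],"dr":[0,0,0]},{"travel":[0,0,0],"dr":[0,0,0]},{"travel":[0,0,0.06],"dr":[0,0,0]},{"travel":[0,0,0.05],"dr":[0,0,0]},{"travel":[0,0,0.02],"dr":[0,0,0]},{"travel":[0,0,0],"dr":[0,0,0]}]' 1 ; python3 - <<'E'
from h import *
goto(.460,-.098,.060,28)
E
```

```text
time_s: 4.65
eef_pos: [0.46, -0.0978, 0.057]
eef_rot: [-0.0, 0.971, 0.24, -0.0]
wrist_force: [-0.1, -0.2, -0.1]
opening: 1.0
t 4.65 pos [ 0.46   -0.0978  0.057 ] yaw 27.8 tilt [-0.0011  0.0004] Fz [-0.1 -0.2 -0.1] open 1.0 q6 0.62
rows 1 each [-0.     0.001 -0.02 ] total [-0.     0.001 -0.02 ]
turn deg(world) 0.2 dr z total (tool) -0.008 tilt fix dr [-0.002  0.001  0.   ]
```

```bash
python3 -m handwheel '[{"travel":[0,0,-0.02],"dr":[0,0,0]},{"travel":[0,0,0],"dr":[0,0,0]},{"travel":[0,0,0],"dr":[0,0,0]},{"travel":[0,0,0],"dr":[0,0,0]},{"travel":[0,0,0],"dr":[0,0,0]},{"travel":[0,0,0],"dr":[0,0,0]},{"travel":[0,0,0],"dr":[0,0,0]}]' -1 
python3 - <<'E'
from h import *
goto(.4745,.0325,.14,-1)
shot('scene','sc5.png');shot('side','s5.png')
a=cv2.resize(cv2.imread('pics/raw_sc5.png')[150:230,300:370],None,fx=6,fy=6,interpolation=cv2.INTER_CUBIC); b=cv2.resize(cv2.imread('pics/raw_s5.png')[160:230,320:380],None,fx=6,fy=6,interpolation=cv2.INTER_CUBIC)
b=cv2.copyMakeBorder(b,0,60,0,0,0); 
cv2.imwrite('pics/m5.png',np.hstack([a,b]))
E
```

```text
time_s: 5.23
eef_pos: [0.46, -0.0979, 0.0603]
eef_rot: [-0.0, 0.971, 0.24, -0.001]
wrist_force: [-0.4, -0.7, -0.0]
opening: 0.219
t 5.23 pos [ 0.46   -0.0979  0.0603] yaw 27.8 tilt [-0.0014  0.0006] Fz [-0.4 -0.7 -0. ] open 0.219 q6 0.62
rows 4 each [ 0.122 -0.181 -0.133] total [ 0.49  -0.725 -0.531]
turn deg(world) -28.8 dr z total (tool) 0.959 tilt fix dr [-0.002  0.002  0.   ]
```

Gripped (opening 0.219, consistent with 23 mm). Lifting and turning toward the tray.

```bash
python3 -m handwheel '[{"travel":[0,0,-0.1],"dr":[0,0,0]},{"travel":[0,0,-0.16],"dr":[0,0,0]},{"travel":[0,0,-0.16],"dr":[0,0,0.2]},{"travel":[0,0,-0.16],"dr":[0,0,0.2]},{"travel":[0,0,0],"dr":[0,0,0.2]},{"travel":[0,0,0],"dr":[0,0,0.2]},{"travel":[0,0,0],"dr":[0,0,0.18]},{"travel":[0,0,0],"dr":[0,0,0]}]' 
python3 - <<'E'
from h import *
goto(.4745,.0325,.11,-1)
E
```

```text
time_s: 6.0
eef_pos: [0.459, -0.0974, 0.1507]
eef_rot: [-0.001, 1.0, -0.026, -0.002]
wrist_force: [0.1, 1.1, -0.5]
opening: 0.223
t 6.0 pos [ 0.459  -0.0974  0.1507] yaw -3.0 tilt [-0.0035  0.0016] Fz [ 0.1  1.1 -0.5] open 0.223 q6 1.16
rows 4 each [ 0.015 -0.217  0.068] total [ 0.059 -0.87   0.272]
turn deg(world) 2.0 dr z total (tool) -0.067 tilt fix dr [-0.003  0.007  0.   ]
```

```bash
python3 -m handwheel '[{"travel":[0.015,-0.22,0.03],"dr":[0,0.007,-0.03]},{"travel":[0.015,-0.22,0.07],"dr":[0,0,-0.03]},{"travel":[0.015,-0.22,0.07],"dr":[0,0,0]},{"travel":[0.015,-0.2,0.07],"dr":[0,0,0]},{"travel":[0,-0.02,0.07],"dr":[0,0,0]},{"travel":[0,0,0],"dr":[0,0,0]},{"travel":[0,0,0],"dr":[0,0,0]}]' >/dev/null
python3 - <<'E'
from h import *
goto(.4745,.0325,.06,-1)
c=viewer.get_calibration('wrist'); np.save('pics/w6.npy',c,allow_pickle=True); shot('wrist','w6.png')
E
```

```text
t 6.58 pos [0.4729 0.0369 0.1026] yaw -0.2 tilt [ 0.0023 -0.0009] Fz [-0.5 -0.4 -0.3] open 0.214 q6 1.4
rows 2 each [0.005 0.014 0.142] total [0.01  0.029 0.284]
turn deg(world) -0.8 dr z total (tool) 0.026 tilt fix dr [ 0.002 -0.004  0.   ]
```

View pics/w6.png

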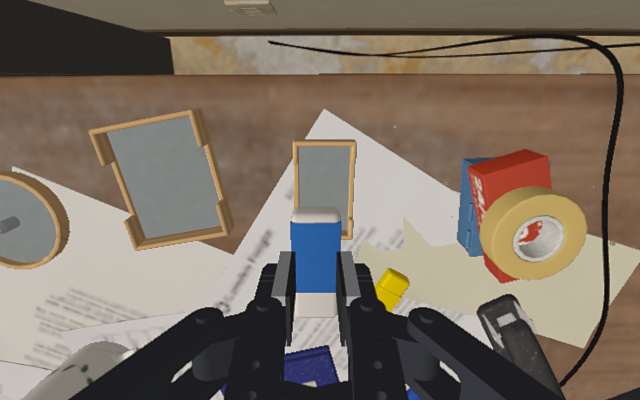

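```bash
python3 - <<'E'
from h import *
c=np.load('pics/w6.npy',allow_pickle=True).item()
p=lambda u,v,z:px('wrist',u,v,z,c)[:2]
a,b=p(293,142,.018),p(356,141,.018); d=(b-a)/np.linalg.norm(b-a); n=np.array([d[1],-d[0]]); n*=-np.sign(n[0])
print('etray',a,b,np.linalg.norm(b-a),'yaw',np.degrees(np.arctan2(-n[1],-n[0])),'centre',(a+b)/2+n*.0395)
P=np.array([p(90,130,.022),p(199,110,.022),p(229,232,.022),p(137,249,.022)]);q=(P[0]+P[1]-P[2]-P[3])/2;r=(P[1]+P[2]-P[0]-P[3])/2
print('clip tray',P.mean(0),np.degrees(np.arctan2(q[1],q[0])),np.linalg.norm(q),np.linalg.norm(r))
for z in (.115,.13): print('held eraser',p(316.5,222,z))
print('roll',p((481+586)/2,(187+279)/2-2,.074),'carton TL TR',p(470,167,.055),p(550,152,.055),'BR?',p(487,281,.029))
E
```

```text
etray [0.51262123 0.05431308] [0.51314606 0.00853249] 0.04578359766041764 yaw 0.6568096250372828 centre [0.47338624 0.03096998]
clip tray [0.48262958 0.15090992] 9.407020899508645 0.09477319970964204 0.07829765422267483
held eraser [0.49035497 0.03759684]
held eraser [0.49665385 0.03761897]
roll [ 0.46638917 -0.09714466] carton TL TR [ 0.50259191 -0.06045573] [ 0.51213882 -0.10990173] BR? [ 0.40240425 -0.09890621]
```

```bash
python3 -m handwheel '[{"travel":[0.018,0.038,0.1],"dr":[0,-0.004,0]},{"travel":[0,0,0.15],"dr":[0,0,0]},{"travel":[0,0,0.14],"dr":[0,0,0]},{"travel":[0,0,0.12],"dr":[0,0,0]},{"travel":[0,0,0.05],"dr":[0,0,0]},{"travel":[0,0,0],"dr":[0,0,0]}]' >/dev/null
python3 - <<'E'
from h import *
goto(.4755,.0312,-.005,0)
E
```

```text
t 7.13 pos [0.4813 0.022  0.0209] yaw -0.5 tilt [ 0.0102 -0.0047] Fz [-1.  -0.3 -0.3] open 0.213 q6 1.38
rows 1 each [-0.041 -0.062  0.172] total [-0.041 -0.062  0.172]
turn deg(world) 0.5 dr z total (tool) -0.015 tilt fix dr [ 0.009 -0.019  0.   ]
```

```bash
python3 -m handwheel '[{"travel":[-0.041,-0.062,0],"dr":[0.01,-0.021,-0.015]},{"travel":[0,0,0.05],"dr":[0,0,0]},{"travel":[0,0,0.05],"dr":[0,0,0]},{"travel":[0,0,0.03],"dr":[0,0,0]},{"travel":[0,0,0],"dr":[0,0,0]}]' >/dev/null
python3 - <<'E'
from h import *
goto(.4755,.0312,-.005,0)
E
```

```text
t 7.55 pos [0.4779 0.0301 0.0036] yaw -0.0 tilt [ 0.0041 -0.0001] Fz [-0.3  0.3 -0.3] open 0.216 q6 1.38
rows 1 each [-0.016 -0.007  0.057] total [-0.016 -0.007  0.057]
turn deg(world) 0.0 dr z total (tool) -0.001 tilt fix dr [ 0.    -0.008  0.   ]
```

```bash
python3 -m handwheel '[{"travel":[-0.016,-0.007,0.02],"dr":[0,-0.008,0]},{"travel":[0,0,0.025],"dr":[0,0,0]},{"travel":[0,0,0.015],"dr":[0,0,0]},{"travel":[0,0,0],"dr":[0,0,0]}]' >/dev/null
python3 - <<'E'
from h import *
goto(.4755,.0312,-.0055,0)
E
```

```text
t 7.88 pos [ 0.4758  0.0315 -0.0058] yaw 0.0 tilt [ 0.0006 -0.0004] Fz [-0.4  0.3  0.4] open 0.214 q6 1.39
rows 1 each [-0.002  0.002 -0.002] total [-0.002  0.002 -0.002]
turn deg(world) -0.0 dr z total (tool) 0.0 tilt fix dr [ 0.001 -0.001  0.   ]
```

```bash
python3 -m handwheel '[{"travel":[0,0,0],"dr":[0,0,0]},{"travel":[0,0,0],"dr":[0,0,0]},{"travel":[0,0,0],"dr":[0,0,0]},{"travel":[0,0,0],"dr":[0,0,0]},{"travel":[0,0,-0.2],"dr":[0,0,0]},{"travel":[0,0,-0.25],"dr":[0,0,0]},{"travel":[0,0,-0.25],"dr":[0,0,0]},{"travel":[0,0,-0.25],"dr":[0,0,0]},{"travel":[0,0,-0.25],"dr":[0,0,0]},{"travel":[0,0,-0.15],"dr":[0,0,0]},{"travel":[0,0,0],"dr":[0,0,0]},{"travel":[0,0,0],"dr":[0,0,0]}]' 1 >/dev/null
python3 - <<'E'
from h import *
goto(.464,-.099,.12,17)
c=viewer.get_calibration('wrist'); np.save('pics/w7.npy',c,allow_pickle=True); shot('wrist','w7.png')
E
```

```text
t 8.88 pos [0.474  0.0317 0.2057] yaw -0.0 tilt [-0.003   0.0003] Fz [ 0.7  0.  -0.4] open 0.998 q6 1.39
rows 4 each [-0.016  0.218  0.143] total [-0.065  0.871  0.571]
turn deg(world) 17.0 dr z total (tool) -0.567 tilt fix dr [-0.001  0.006  0.   ]
```

View pics/w7.png

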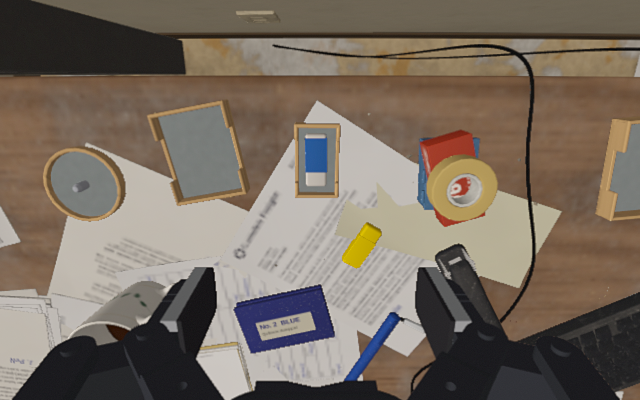

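The eraser lies at (316,160) in its tray, well inside and flat. The roll is at (463,188) and the dish at (85,184). I'll crop both.

```bash
python3 crops.py raw_w7.png w7a.png 4.2 38,140,130,226 412,122,502,236
```

```text
(479, 764, 3)
```

View pics/w7a.png

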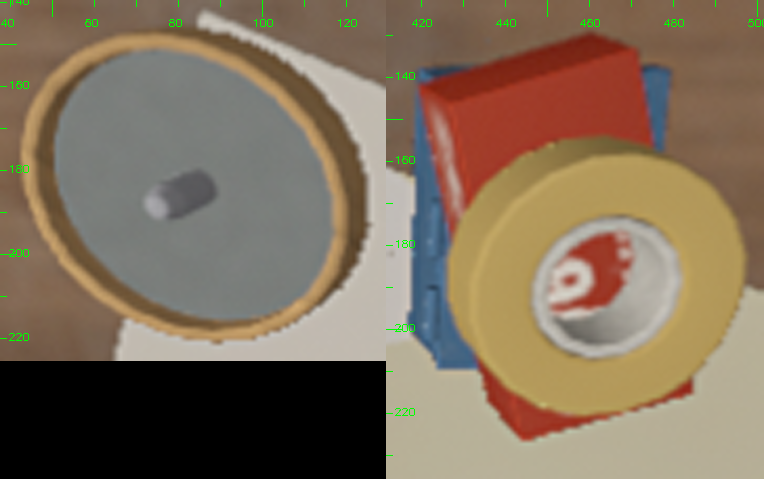

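```bash
cat >> h.py <<'E'
def rect(P,n):
    P=np.array(P); m=P.mean(0); a=(P[0]+P[1]-P[2]-P[3])/2; b=(P[1]+P[2]-P[0]-P[3])/2
    print(n,m.round(4),'L',np.linalg.norm(a).round(4),np.degrees(np.arctan2(a[1],a[0])).round(1),'W',np.linalg.norm(b).round(4),np.degrees(np.arctan2(b[1],b[0])).round(1))
E
python3 - <<'E'
from h import *
c=np.load('pics/w7.npy',allow_pickle=True).item()
e=lambda x,y,z:px('wrist',412+(x-386)/4.2-.5,122+y/4.2-.5,z,c)[:2]
d=lambda x,y,z:px('wrist',38+x/4.2-.5,140+y/4.2-.5,z,c)[:2]
print('roll',e(607.5,286.5,.074),'hole dia',np.linalg.norm(e(533,286,.074)-e(682,286,.074)))
print('pin',d(157,203,.023),'base',d(205,188,.007),'rim pts',d(20,150,.013),d(353,225,.013),(d(20,150,.013)+d(353,225,.013))/2, (d(160,32,.013)+d(225,340,.013))/2)
rect([e(*p,.055) for p in [(450,103),(637,50),(693,392),(525,440)]],'carton')
o=lambda u,v,z:px('wrist',u,v,z,c)[:2]
rect([o(*p,.022) for p in [(148,115),(226,101),(248,193),(180,206)]],'cliptray')
rect([o(*p,.018) for p in [(294,124),(340,124),(338,197),(296,196)]],'etray')
rect([o(*p,.021) for p in [(305,135),(327,135),(326,186),(306,186)]],'eraser')
R=e(607.5,286.5,.074); goto(R[0],R[1],.12,17)
E
```

```text
roll [ 0.46162321 -0.10122412] hole dia 0.03216797801144162
pin [0.44757063 0.28802937] base [0.44664799 0.28593052] rim pts [0.45872109 0.32773501] [0.43837247 0.24503784] [0.44854678 0.28638642] [0.44754158 0.28501176]
carton [ 0.4635 -0.1017] L 0.084 17.6 W 0.0406 -72.9
cliptray [0.4816 0.1507] L 0.0968 10.5 W 0.0776 -79.7
etray [0.4745 0.0315] L 0.077 0.0 W 0.0457 -90.7
eraser [0.4756 0.0326] L 0.0537 -0.0 W 0.0216 -90.0
t 8.93 pos [0.4742 0.0316 0.2056] yaw -0.0 tilt [-0.0029  0.0002] Fz [0.6 1.  0.4] open 1.001 q6 1.39
rows 4 each [-0.02   0.221  0.143] total [-0.082  0.886  0.571]
turn deg(world) 17.0 dr z total (tool) -0.567 tilt fix dr [-0.     0.006  0.   ]
```

```bash
python3 -m handwheel '[{"travel":[-0.02,0.22,0.08],"dr":[0,0.006,-0.1]},{"travel":[-0.02,0.22,0.13],"dr":[0,0,-0.15]},{"travel":[0.02,0.22,0.13],"dr":[0,0,-0.15]},{"travel":[0.04,0.21,0.13],"dr":[0,0,-0.15]},{"travel":[0,0,0.1],"dr":[0,0,0]},{"travel":[0,0,0],"dr":[0,0,0]},{"travel":[0,0,0],"dr":[0,0,0]}]' >/dev/null
python3 - <<'E'
from h import *
goto(.4617,-.1012,.039,17)
E
```

```text
t 9.52 pos [ 0.4854 -0.0976  0.108 ] yaw 17.5 tilt [-0.0094  0.0067] Fz [-0.5 -0.1  1. ] open 0.998 q6 0.82
rows 2 each [-0.077 -0.01   0.231] total [-0.154 -0.02   0.461]
turn deg(world) -0.5 dr z total (tool) 0.018 tilt fix dr [-0.018  0.013  0.   ]
```

```bash
python3 -m handwheel '[{"travel":[-0.154,-0.02,0],"dr":[-0.018,0.013,0.01]},{"travel":[0,0,0.08],"dr":[0,0,0]},{"travel":[0,0,0.08],"dr":[0,0,0]},{"travel":[0,0,0.05],"dr":[0,0,0]},{"travel":[0,0,0],"dr":[0,0,0]}]' >/dev/null
python3 - <<'E'
from h import *
goto(.4617,-.1012,.039,17)
E
```

```text
t 9.93 pos [ 0.4597 -0.098   0.0752] yaw 17.3 tilt [-0.0034  0.0018] Fz [ 0.  -0.1 -0. ] open 1.0 q6 0.81
rows 1 each [0.007 0.025 0.242] total [0.007 0.025 0.242]
turn deg(world) -0.3 dr z total (tool) 0.01 tilt fix dr [-0.005  0.005  0.   ]
```

```bash
python3 -m handwheel '[{"travel":[0.007,0.025,0.05],"dr":[-0.005,0.005,0]},{"travel":[0,0,0.08],"dr":[0,0,0]},{"travel":[0,0,0.07],"dr":[0,0,0]},{"travel":[0,0,0.05],"dr":[0,0,0]},{"travel":[0,0,0],"dr":[0,0,0]},{"travel":[0,0,0],"dr":[0,0,0]}]' >/dev/null
python3 - <<'E'
from h import *
goto(.4617,-.1012,.039,17)
E
```

```text
t 10.43 pos [ 0.4646 -0.1009  0.0372] yaw 17.5 tilt [ 0.0039 -0.0018] Fz [1.2 0.5 0.5] open 1.0 q6 0.8
rows 1 each [-0.019 -0.004 -0.012] total [-0.019 -0.004 -0.012]
turn deg(world) -0.5 dr z total (tool) 0.015 tilt fix dr [ 0.006 -0.006  0.   ]
```

```bash
python3 -m handwheel '[{"travel":[-0.019,-0.004,-0.012],"dr":[0.006,-0.006,0]},{"travel":[0,0,0],"dr":[0,0,0]}]' >/dev/null;  python3 -m handwheel '[{"travel":[0,0,0],"dr":[0,0,0]},{"travel":[0,0,0],"dr":[0,0,0]},{"travel":[0,0,0],"dr":[0,0,0]},{"travel":[0,0,0],"dr":[0,0,0]},{"travel":[0,0,0],"dr":[0,0,0]}]' -1
python3 - <<'E'
from h import *
goto(.4475,.2865,.11,0)
E
```

```text
time_s: 11.02
eef_pos: [0.4634, -0.1021, 0.0428]
eef_rot: [0.001, 0.988, 0.152, 0.001]
wrist_force: [-0.3, 0.3, -0.3]
opening: 0.639
t 11.02 pos [ 0.4634 -0.1021  0.0428] yaw 17.5 tilt [ 0.003  -0.0012] Fz [-0.3  0.3 -0.3] open 0.639 q6 0.8
rows 10 each [ 0.068 -0.25  -0.045] total [ 0.677 -2.502 -0.451]
turn deg(world) -17.5 dr z total (tool) 0.582 tilt fix dr [ 0.004 -0.005  0.   ]
```

```bash
python3 -m handwheel '[{"travel":[0,0,-0.06],"dr":[0,0,0]},{"travel":[0,0,-0.12],"dr":[0,0,0]},{"travel":[0,0,-0.15],"dr":[0,0,0]},{"travel":[0,0,-0.15],"dr":[0,0,0.15]},{"travel":[0,0,0],"dr":[0,0,0.2]},{"travel":[0,0,0],"dr":[0,0,0.2]},{"travel":[0,0,0],"dr":[0,0,0]}]' 
python3 - <<'E'
from h import *
goto(.4475,.2865,.11,0)
E
```

```text
time_s: 11.6
eef_pos: [0.463, -0.102, 0.1213]
eef_rot: [0.001, 1.0, 0.002, 0.002]
wrist_force: [0.3, -0.5, -0.4]
opening: 0.641
t 11.6 pos [ 0.463  -0.102   0.1213] yaw 0.3 tilt [ 0.0037 -0.0016] Fz [ 0.3 -0.5 -0.4] open 0.641 q6 1.1
rows 10 each [-0.009 -0.259  0.007] total [-0.092 -2.59   0.071]
turn deg(world) -0.3 dr z total (tool) 0.009 tilt fix dr [ 0.003 -0.007  0.   ]
```

```bash
python3 -m handwheel '[{"travel":[-0.01,-0.15,0],"dr":[0.003,-0.007,0]},{"travel":[-0.01,-0.22,0],"dr":[0,0,0]},{"travel":[-0.01,-0.22,0],"dr":[0,0,0]},{"travel":[-0.01,-0.22,0],"dr":[0,0,0]},{"travel":[-0.01,-0.22,0],"dr":[0,0,0]},{"travel":[-0.01,-0.22,0],"dr":[0,0,0]},{"travel":[-0.01,-0.22,0],"dr":[0,0,0]},{"travel":[-0.01,-0.22,0],"dr":[0,0,0]},{"travel":[-0.01,-0.22,0],"dr":[0,0,0]},{"travel":[0,-0.22,0],"dr":[0,0,0]},{"travel":[0,-0.2,0],"dr":[0,0,0]},{"travel":[0,-0.1,0],"dr":[0,0,0]},{"travel":[0,0,0],"dr":[0,0,0]},{"travel":[0,0,0],"dr":[0,0,0]}]' >/dev/null
python3 - <<'E'
from h import *
goto(.4475,.2865,.06,0)
E
```

```text
t 12.77 pos [0.4401 0.2772 0.1237] yaw 2.8 tilt [ 0.0028 -0.0023] Fz [-0.5 -0.5 -0.2] open 0.638 q6 1.86
rows 2 each [ 0.026 -0.03   0.212] total [ 0.051 -0.06   0.425]
turn deg(world) -2.8 dr z total (tool) 0.092 tilt fix dr [ 0.005 -0.005  0.   ]
```

```bash
python3 -m handwheel '[{"travel":[0.051,-0.06,0],"dr":[0.005,-0.005,0.09]},{"travel":[0,0,0.1],"dr":[0,0,0]},{"travel":[0,0,0.12],"dr":[0,0,0]},{"travel":[0,0,0.1],"dr":[0,0,0]},{"travel":[0,0,0.05],"dr":[0,0,0]},{"travel":[0,0,0],"dr":[0,0,0]}]' >/dev/null
python3 - <<'E'
from h import *
goto(.4475,.2865,-.003,0)
E
```

```text
t 13.27 pos [0.449  0.2813 0.0674] yaw 0.3 tilt [ 0.0011 -0.0012] Fz [-1.  -0.   0.1] open 0.641 q6 1.9
rows 2 each [-0.005 -0.017  0.235] total [-0.01  -0.035  0.469]
turn deg(world) -0.3 dr z total (tool) 0.01 tilt fix dr [ 0.002 -0.002  0.   ]
```

```bash
python3 -m handwheel '[{"travel":[-0.01,-0.035,0],"dr":[0.002,-0.002,0.01]},{"travel":[0,0,0.1],"dr":[0,0,0]},{"travel":[0,0,0.09],"dr":[0,0,0]},{"travel":[0,0,0.08],"dr":[0,0,0]},{"travel":[0,0,0.03],"dr":[0,0,0]},{"travel":[0,0,0],"dr":[0,0,0]}]' >/dev/null
python3 - <<'E'
from h import *
goto(.4475,.2865,-.0035,0)
E
```

```text
t 13.77 pos [0.451  0.2863 0.0251] yaw -0.1 tilt [0.0055 0.002 ] Fz [-0.7  0.3 -0.3] open 0.635 q6 1.92
rows 1 each [-0.024 -0.001  0.191] total [-0.024 -0.001  0.191]
turn deg(world) 0.1 dr z total (tool) -0.004 tilt fix dr [-0.004 -0.011  0.   ]
```

```bash
python3 -m handwheel '[{"travel":[-0.022,0,0],"dr":[-0.004,-0.011,0]},{"travel":[0,0,0.05],"dr":[0,0,0]},{"travel":[-0.005,0,0.05],"dr":[0,0,0]},{"travel":[-0.005,0,0.05],"dr":[0,0,0]},{"travel":[0,0,0.025],"dr":[0,0,0]},{"travel":[0,0,0],"dr":[0,0,0]}]' >/dev/null
python3 - <<'E'
from h import *
goto(.4475,.2865,-.0038,0)
E
```

```text
t 14.27 pos [ 0.4473  0.2871 -0.0013] yaw -0.1 tilt [0.0025 0.001 ] Fz [ 0.2 -0.6 -0.5] open 0.641 q6 1.92
rows 1 each [0.001 0.004 0.017] total [0.001 0.004 0.017]
turn deg(world) 0.1 dr z total (tool) -0.004 tilt fix dr [-0.002 -0.005  0.   ]
```

```bash
python3 -m handwheel '[{"travel":[0,0,0.018],"dr":[-0.002,-0.005,0]},{"travel":[0,0,0],"dr":[0,0,0]}]' | grep -E 'pos|force';  python3 -m handwheel '[{"travel":[0,0,0],"dr":[0,0,0]},{"travel":[0,0,0],"dr":[0,0,0]},{"travel":[0,0,0],"dr":[0,0,0]},{"travel":[0,0,0],"dr":[0,0,0]},{"travel":[0,0,-0.1],"dr":[0,0,0]},{"travel":[0,0,-0.2],"dr":[0,0,0]},{"travel":[0,0,-0.25],"dr":[0,0,0]},{"travel":[0,0,-0.25],"dr":[0,0,0]},{"travel":[0,0,-0.25],"dr":[0,0,0]},{"travel":[0,0,-0.2],"dr":[0,0,0]},{"travel":[0,0,0],"dr":[0,0,0]}]' 1 >/dev/null
python3 - <<'E'
from h import *
goto(.4633,-.1016,.17,17.6)
c=viewer.get_calibration('wrist'); np.save('pics/w8.npy',c,allow_pickle=True); shot('wrist','w8.png')
print(proj('wrist',[.4475,.2865,.026],c))
im=cv2.imread('pics/raw_w8.png'); hsv=cv2.cvtColor(im,cv2.COLOR_BGR2HSV)
p=proj('wrist',[.4475,.2865,.026],c).astype(int)
print([hsv[p[1],p[0]+k].tolist() for k in (-35,-28,-22,-15,-8,0,8,15,22,28,35)])
E
```

```text
eef_pos: [0.4469, 0.287, -0.0047]
wrist_force: [-0.8, -0.7, -0.3]
t 15.35 pos [0.4455 0.2863 0.1902] yaw -0.1 tilt [-0.0057 -0.0021] Fz [ 0.9  1.2 -0.2] open 0.996 q6 1.92
rows 10 each [0.013 0.259 0.014] total [0.125 2.585 0.139]
turn deg(world) 17.7 dr z total (tool) -0.591 tilt fix dr [0.004 0.011 0.   ]
[316.33431696 165.13880104]
[[83, 9, 114], [21, 131, 168], [21, 130, 165], [21, 26, 128], [70, 7, 112], [120, 5, 147], [60, 9, 114], [21, 129, 182], [21, 131, 166], [19, 123, 135], [40, 7, 115]]
```

The roll is centred on the pin in the dish, judging by colours symmetric about the pin. Back to the pile for the carton.

```bash
python3 -m handwheel '[{"travel":[0.01,0.24,0],"dr":[0.004,0.011,0]},{"travel":[0.01,0.24,0],"dr":[0,0,0]},{"travel":[0.01,0.24,0],"dr":[0,0,0]},{"travel":[0.01,0.24,0],"dr":[0,0,0]},{"travel":[0.01,0.24,0],"dr":[0,0,0]},{"travel":[0.01,0.24,0],"dr":[0,0,0]},{"travel":[0.01,0.24,0],"dr":[0,0,0]},{"travel":[0.01,0.24,0],"dr":[0,0,0]},{"travel":[0.01,0.24,0],"dr":[0,0,0]},{"travel":[0.01,0.24,0],"dr":[0,0,-0.15]},{"travel":[0.01,0.1,0],"dr":[0,0,-0.15]},{"travel":[0,0,0],"dr":[0,0,-0.15]},{"travel":[0,0,0],"dr":[0,0,-0.15]},{"travel":[0,0,0],"dr":[0,0,0]},{"travel":[0,0,0],"dr":[0,0,0]}]' >/dev/null
python3 - <<'E'
from h import *
goto(.4633,-.1016,.10,17.6)
c=viewer.get_calibration('wrist'); np.save('pics/w9.npy',c,allow_pickle=True); shot('wrist','w9.png')
print(proj('wrist',[.4633,-.1016,.055],c),proj('wrist',[.466,-.316,.02],c))
E
```

```text
t 16.65 pos [ 0.4521 -0.1038  0.1705] yaw 18.7 tilt [-0.0206  0.0069] Fz [-0.1 -0.1 -1.4] open 1.002 q6 0.77
rows 2 each [0.042 0.008 0.234] total [0.083 0.016 0.469]
turn deg(world) -1.1 dr z total (tool) 0.036 tilt fix dr [-0.025  0.033  0.   ]
[320.57997277 167.37604851] [526.53427219 223.72992269]
```

```bash
python3 crops.py raw_w9.png w9a.png 3.7 270,105,370,235 475,155,590,290
```

```text
(500, 796, 3)
```

View pics/w9a.png

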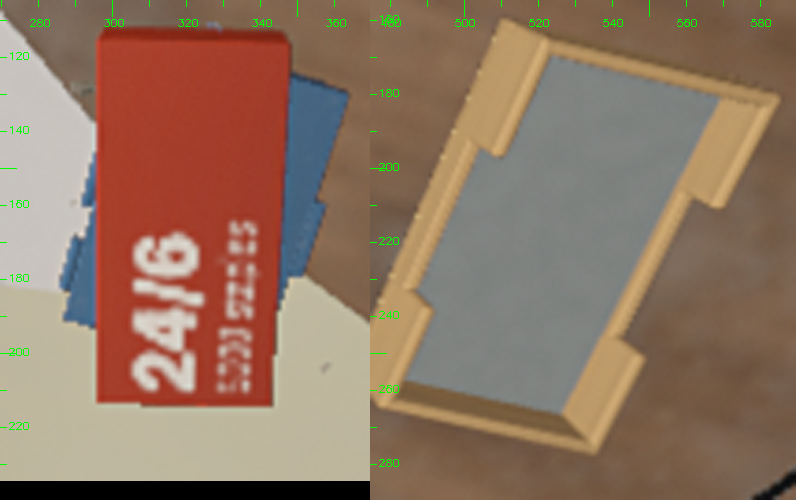

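```bash
python3 - <<'E'
from h import *
c=np.load('pics/w9.npy',allow_pickle=True).item()
e=lambda x,y,z:px('wrist',270+x/3.7-.5,105+y/3.7-.5,z,c)[:2]
rect([e(*p,.055) for p in [(97,42),(290,43),(272,405),(97,403)]],'carton')
t=lambda x,y,z:px('wrist',475+(x-370)/3.7-.5,155+y/3.7-.5,z,c)[:2]
for n,a,b,z,w in (('rim',(780,97),(597,453),.022,.033),('floor',(720,100),(562,412),.007,.029)):
    A,B=t(*a,z),t(*b,z); d=(A-B)/np.linalg.norm(A-B); m=(A+B)/2+np.array([-d[1],d[0]])*w
    print(n,A,B,'L',np.linalg.norm(A-B),'yaw',np.degrees(np.arctan2(d[1],d[0])),'c',m)
rect([t(*p,.022) for p in [(548,40),(780,97),(597,453),(400,395)]],'inner-ish')
rect([t(*p,.0) for p in [(495,20),(780,97),(597,453),(375,405)]],'ground-ish')
E
```

```text
carton [ 0.4634 -0.1015] L 0.0839 17.5 W 0.0414 -71.7
rim [ 0.52336006 -0.34425557] [ 0.41620355 -0.3549063 ] L 0.10768452723351779 yaw 5.676219305794657 c [ 0.46651788 -0.31674274]
floor [ 0.51687417 -0.3422061 ] [ 0.41941765 -0.35115188] L 0.09786624013383409 yaw 5.244627993731742 c [ 0.46549507 -0.3178004 ]
inner-ish [ 0.4679 -0.3184] L 0.1055 6.4 W 0.0625 -86.6
ground-ish [ 0.462  -0.3298] L 0.1163 8.9 W 0.0778 -85.2
```

```bash
python3 -m handwheel '[{"travel":[0.083,0.016,0.05],"dr":[-0.025,0.033,0.036]},{"travel":[0,0,0.15],"dr":[0,0,0]},{"travel":[0,0,0.15],"dr":[0,0,0]},{"travel":[0,0,0.12],"dr":[0,0,0]},{"travel":[0,0,0.05],"dr":[0,0,0]},{"travel":[0,0,0],"dr":[0,0,0]}]' >/dev/null
python3 - <<'E'
from h import *
goto(.4634,-.1015,.0165,17.5)
E
```

```text
t 17.2 pos [ 0.4654 -0.0989  0.089 ] yaw 17.1 tilt [ 0.0021 -0.0008] Fz [0.4 0.4 0.6] open 0.999 q6 0.81
rows 2 each [-0.009  0.006  0.242] total [-0.019  0.012  0.483]
turn deg(world) 0.4 dr z total (tool) -0.012 tilt fix dr [ 0.003 -0.003  0.   ]
```

```bash
python3 -m handwheel '[{"travel":[-0.025,0.012,0.05],"dr":[0.003,-0.003,-0.01]},{"travel":[0,0,0.12],"dr":[0,0,0]},{"travel":[0,0,0.12],"dr":[0,0,0]},{"travel":[0,0,0.1],"dr":[0,0,0]},{"travel":[0,0,0.06],"dr":[0,0,0]},{"travel":[0,0,0],"dr":[0,0,0]},{"travel":[0,0,0],"dr":[0,0,0]}]' >/dev/null
python3 - <<'E'
from h import *
goto(.4634,-.1015,.0165,17.5)
E
```

```text
t 17.78 pos [ 0.4657 -0.1035  0.023 ] yaw 17.5 tilt [ 0.0071 -0.0037] Fz [ 0.  -0.7  0.6] open 0.999 q6 0.8
rows 1 each [-0.011 -0.017  0.043] total [-0.011 -0.017  0.043]
turn deg(world) 0.0 dr z total (tool) -0.001 tilt fix dr [ 0.011 -0.011  0.   ]
```

```bash
python3 -m handwheel '[{"travel":[-0.013,-0.018,0.03],"dr":[0.012,-0.012,0]},{"travel":[0,0,0.02],"dr":[0,0,0]},{"travel":[0,0,0],"dr":[0,0,0]}]' >/dev/null;  python3 -m handwheel '[{"travel":[0,0,0],"dr":[0,0,0]},{"travel":[0,0,0],"dr":[0,0,0]},{"travel":[0,0,0],"dr":[0,0,0]},{"travel":[0,0,0],"dr":[0,0,0]},{"travel":[0,0,0],"dr":[0,0,0]},{"travel":[0,0,0],"dr":[0,0,0]}]' -1
python3 - <<'E'
from h import *
goto(.466,-.317,.10,5.4)
E
```

```text
time_s: 18.53
eef_pos: [0.4665, -0.1031, 0.0195]
eef_rot: [0.002, 0.988, 0.152, 0.003]
wrist_force: [-0.3, -0.3, -0.7]
opening: 0.468
t 18.53 pos [ 0.4665 -0.1031  0.0195] yaw 17.5 tilt [ 0.0059 -0.003 ] Fz [-0.3 -0.3 -0.7] open 0.468 q6 0.8
rows 6 each [-0.071  0.227 -0.089] total [-0.428  1.362 -0.532]
turn deg(world) -12.1 dr z total (tool) 0.402 tilt fix dr [ 0.009 -0.009  0.   ]
```

```bash
python3 -m handwheel '[{"travel":[0,0,-0.06],"dr":[0,0,0]},{"travel":[0,0,-0.12],"dr":[0,0,0]},{"travel":[0,0,-0.16],"dr":[0,0,0]},{"travel":[0,0,-0.16],"dr":[0.005,-0.005,0.13]},{"travel":[0,0,0],"dr":[0,0,0.13]},{"travel":[0,0,0],"dr":[0,0,0.13]},{"travel":[0,0,0],"dr":[0,0,0]}]' 
python3 - <<'E'
from h import *
goto(.469,-.317,.09,5.4)
E
```

```text
time_s: 19.12
eef_pos: [0.4645, -0.1021, 0.1002]
eef_rot: [-0.0, 0.999, 0.046, -0.0]
wrist_force: [-0.1, -0.2, -1.1]
opening: 0.469
t 19.12 pos [ 0.4645 -0.1021  0.1002] yaw 5.3 tilt [-0.      0.0003] Fz [-0.1 -0.2 -1.1] open 0.469 q6 1.01
rows 6 each [-0.017  0.238  0.011] total [-0.102  1.43   0.068]
turn deg(world) 0.1 dr z total (tool) -0.004 tilt fix dr [-0.001  0.     0.   ]
```

```bash
python3 -m handwheel '[{"travel":[-0.017,0.12,0],"dr":[0,0,0]},{"travel":[-0.017,0.22,0],"dr":[0,0,0]},{"travel":[-0.017,0.22,0],"dr":[0,0,0]},{"travel":[-0.017,0.22,0],"dr":[0,0,0]},{"travel":[-0.017,0.22,0],"dr":[0,0,0]},{"travel":[-0.017,0.22,0],"dr":[0,0,0]},{"travel":[0,0.15,0],"dr":[0,0,0]},{"travel":[0,0.05,0],"dr":[0,0,0]},{"travel":[0,0,0],"dr":[0,0,0]},{"travel":[0,0,0],"dr":[0,0,0]}]' > /dev/null
python3 - <<'E'
from h import *
goto(.469,-.317,.06,5.4)
E
```

```text
t 19.95 pos [ 0.4683 -0.3216  0.1001] yaw 6.7 tilt [-0.0027  0.004 ] Fz [-0.3  0.4 -0.6] open 0.468 q6 0.64
rows 2 each [ 0.004 -0.015  0.134] total [ 0.009 -0.029  0.267]
turn deg(world) -1.3 dr z total (tool) 0.043 tilt fix dr [-0.008  0.004  0.   ]
```

```bash
python3 -m handwheel '[{"travel":[0.009,-0.029,0.05],"dr":[-0.008,0.004,0.043]},{"travel":[0,0,0.12],"dr":[0,0,0]},{"travel":[0,0,0.12],"dr":[0,0,0]},{"travel":[0,0,0.1],"dr":[0,0,0]},{"travel":[0,0,0.03],"dr":[0,0,0]},{"travel":[0,0,0],"dr":[0,0,0]}]' > /dev/null
python3 - <<'E'
from h import *
goto(.469,-.317,-.0012,5.4)
E
```

```text
t 20.45 pos [ 0.4694 -0.307   0.0357] yaw 6.0 tilt [-0.0013  0.0036] Fz [-0.2 -0.8 -1. ] open 0.471 q6 0.67
rows 1 each [-0.01   0.067  0.246] total [-0.01   0.067  0.246]
turn deg(world) -0.6 dr z total (tool) 0.019 tilt fix dr [-0.007  0.002  0.   ]
```

```bash
python3 -m handwheel '[{"travel":[-0.01,0.06,0],"dr":[-0.007,0.002,0.019]},{"travel":[0,0.005,0.06],"dr":[0,0,0]},{"travel":[0,0.005,0.06],"dr":[0,0,0]},{"travel":[0,0.005,0.05],"dr":[0,0,0]},{"travel":[0,0,0.03],"dr":[0,0,0]},{"travel":[0,0,0],"dr":[0,0,0]}]' > /dev/null
python3 - <<'E'
from h import *
goto(.469,-.317,-.0012,5.4)
E
```

```text
t 20.95 pos [ 0.4708 -0.3189  0.006 ] yaw 5.5 tilt [ 0.003  -0.0028] Fz [ 0.5  1.  -0.6] open 0.469 q6 0.67
rows 1 each [-0.011 -0.014  0.048] total [-0.011 -0.014  0.048]
turn deg(world) -0.1 dr z total (tool) 0.004 tilt fix dr [ 0.006 -0.005  0.   ]
```

```bash
python3 -m handwheel '[{"travel":[-0.011,-0.012,0.02],"dr":[0.006,-0.005,0]},{"travel":[0,0,0.02],"dr":[0,0,0]},{"travel":[0,0,0.01],"dr":[0,0,0]},{"travel":[0,0,0],"dr":[0,0,0]}]' | grep -E 'pos|force';  python3 -m handwheel '[{"travel":[0,0,0],"dr":[0,0,0]},{"travel":[0,0,0],"dr":[0,0,0]},{"travel":[0,0,0],"dr":[0,0,0]},{"travel":[0,0,0],"dr":[0,0,0]},{"travel":[0,0,-0.15],"dr":[0,0,0]},{"travel":[0,0,-0.22],"dr":[0,0,0]},{"travel":[0,0,-0.25],"dr":[0,0,0]},{"travel":[0,0,-0.25],"dr":[0,0,0]},{"travel":[0,0,-0.2],"dr":[0,0,0]},{"travel":[0,0,0],"dr":[0,0,0]}]' 1 
python3 - <<'E'
from h import *
goto(.4633,-.15,.17,17)
E
```

```text
eef_pos: [0.4687, -0.3172, -0.0026]
wrist_force: [-0.5, -0.5, -0.2]
time_s: 22.12
eef_pos: [0.4677, -0.3162, 0.1639]
eef_rot: [-0.002, 0.999, 0.048, -0.002]
wrist_force: [1.0, -1.4, 1.3]
opening: 1.0
t 22.12 pos [ 0.4677 -0.3162  0.1639] yaw 5.5 tilt [-0.0034  0.0037] Fz [ 1.  -1.4  1.3] open 1.0 q6 0.67
rows 5 each [ 0.015 -0.221 -0.007] total [ 0.077 -1.106 -0.036]
turn deg(world) 11.5 dr z total (tool) -0.383 tilt fix dr [-0.008  0.006  0.   ]
```

```bash
python3 -m handwheel '[{"travel":[0.02,-0.2,0],"dr":[-0.008,0.006,0]},{"travel":[0.02,-0.22,0],"dr":[0,0,0]},{"travel":[0.02,-0.22,0],"dr":[0,0,0]},{"travel":[0.02,-0.22,0],"dr":[0,0,0]},{"travel":[0.02,-0.22,0],"dr":[0,0,0]},{"travel":[0,-0.1,0],"dr":[0,0,0]},{"travel":[0,0,0],"dr":[0,0,0]},{"travel":[0,0,0],"dr":[0,0,0]}]' >/dev/null
python3 - <<'E'
from h import *
goto(.4633,-.1,.17,5)
c=viewer.get_calibration('wrist'); np.save('pics/w10.npy',c,allow_pickle=True); shot('wrist','w10.png')
a=proj('wrist',[.4633,-.10,.029],c); b=proj('wrist',[.466,-.317,.03],c);print(a,b)
E
python3 - <<'E'
E
cat > /dev/null
```

```text
t 22.78 pos [ 0.4676 -0.1353  0.1675] yaw 5.3 tilt [ 0.0109 -0.0094] Fz [ 0.2 -0.5  0.1] open 0.999 q6 0.95
rows 1 each [-0.007 -0.236 -0.019] total [-0.007 -0.236 -0.019]
turn deg(world) -0.3 dr z total (tool) 0.01 tilt fix dr [ 0.02  -0.019  0.   ]
[276.40319909 177.78983694] [509.4805868  195.47360969]
```

```bash
python3 crops.py raw_w10.png w10a.png 4 220,115,325,245 465,130,555,260
```

```text
(520, 780, 3)
```

View pics/w10a.png

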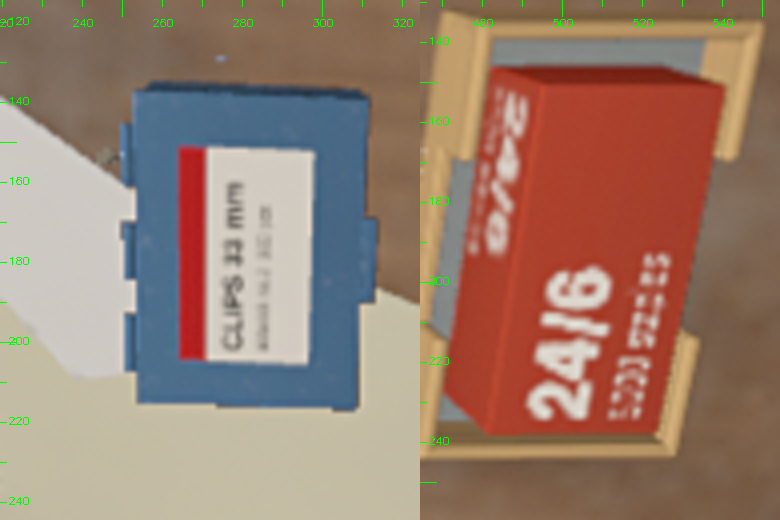

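```bash
python3 - <<'E'
from h import *
c=np.load('pics/w10.npy',allow_pickle=True).item()
e=lambda x,y,z:px('wrist',220+x/4-.5,115+y/4-.5,z,c)[:2]
rect([e(*p,.029) for p in [(133,92),(370,98),(357,408),(137,403)]],'clip')
t=lambda x,y,z:px('wrist',465+(x-420)/4-.5,130+y/4-.5,z,c)[:2]
rect([t(*p,.033) for p in [(548,85),(727,87),(657,432),(487,435)]],'carton placed')
rect([t(*p,.022) for p in [(487,25),(765,23),(673,455),(440,455)]],'tray (left edge inner-ish)')
A,B=t(765,23,.022),t(673,455,.022); d=(A-B)/np.linalg.norm(A-B); print('tray from right rim',(A+B)/2+np.array([-d[1],d[0]])*.033,np.degrees(np.arctan2(d[1],d[0])))
E
```

```text
clip [ 0.4631 -0.1049] L 0.0731 2.7 W 0.0519 -86.3
carton placed [ 0.4662 -0.3162] L 0.0843 5.0 W 0.0408 -84.7
tray (left edge inner-ish) [ 0.467  -0.3187] L 0.1074 6.3 W 0.0614 -84.7
tray from right rim [ 0.46691229 -0.31642803] 5.035235810659131
```

The carton sits centred in the long tray, with measured size and yaw consistent with lying flat. The clip box is at (0.463, -0.105), yaw 3°. Going for it.

```bash
python3 - <<'E'
from h import *
goto(.4631,-.1047,.09,3)
E
python3 -m handwheel '[{"travel":[-0.013,-0.2,0.1],"dr":[0.02,-0.019,0.07]},{"travel":[0,0,0.15],"dr":[0,0,0]},{"travel":[0,0,0.15],"dr":[0,0,0]},{"travel":[0,0,0.12],"dr":[0,0,0]},{"travel":[0,0,0.05],"dr":[0,0,0]},{"travel":[0,0,0],"dr":[0,0,0]}]' > /dev/null
python3 - <<'E'
from h import *
goto(.4631,-.1047,-.015,3)
E
```

```text
t 22.83 pos [ 0.4676 -0.1356  0.1674] yaw 5.3 tilt [ 0.0107 -0.0091] Fz [-0.4  0.3 -0.7] open 1.003 q6 0.95
rows 3 each [-0.005 -0.071  0.171] total [-0.016 -0.213  0.514]
turn deg(world) -2.3 dr z total (tool) 0.076 tilt fix dr [ 0.019 -0.019  0.   ]
t 23.33 pos [ 0.4666 -0.1133  0.0805] yaw 2.7 tilt [ 0.0061 -0.0042] Fz [-0.6 -1.1  0.2] open 1.003 q6 1.04
rows 3 each [-0.008 -0.02   0.212] total [-0.024 -0.061  0.636]
turn deg(world) 0.3 dr z total (tool) -0.011 tilt fix dr [ 0.009 -0.011  0.   ]
```

```bash
python3 -m handwheel '[{"travel":[-0.024,-0.061,0.03],"dr":[0.009,-0.011,-0.01]},{"travel":[0,0,0.13],"dr":[0,0,0]},{"travel":[0,0,0.13],"dr":[0,0,0]},{"travel":[0,0,0.12],"dr":[0,0,0]},{"travel":[0,0,0.08],"dr":[0,0,0]},{"travel":[0,0,0],"dr":[0,0,0]}]' > /dev/null
python3 - <<'E'
from h import *
goto(.4631,-.1047,-.015,3)
E
```

```text
t 23.83 pos [ 0.4668 -0.1078  0.0093] yaw 2.8 tilt [ 0.0074 -0.0031] Fz [-1.   0.5 -0.7] open 0.997 q6 1.05
rows 1 each [-0.025 -0.022  0.162] total [-0.025 -0.022  0.162]
turn deg(world) 0.2 dr z total (tool) -0.008 tilt fix dr [ 0.007 -0.014  0.   ]
```

```bash
python3 -m handwheel '[{"travel":[-0.025,-0.022,0.02],"dr":[0.008,-0.016,0]},{"travel":[0,0,0.06],"dr":[0,0,0]},{"travel":[0,0,0.05],"dr":[0,0,0]},{"travel":[0,0,0.03],"dr":[0,0,0]},{"travel":[0,0,0],"dr":[0,0,0]}]' > /dev/null
python3 - <<'E'
from h import *
goto(.4631,-.1047,-.015,3)
E
```

```text
t 24.25 pos [ 0.4654 -0.1057 -0.013 ] yaw 2.8 tilt [ 0.0031 -0.0015] Fz [-0.4 -0.8 -0.3] open 0.994 q6 1.05
rows 1 each [-0.015 -0.007  0.013] total [-0.015 -0.007  0.013]
turn deg(world) 0.2 dr z total (tool) -0.008 tilt fix dr [ 0.003 -0.006  0.   ]
```

```bash
python3 -m handwheel '[{"travel":[-0.016,-0.007,0.012],"dr":[0.003,-0.006,0]},{"travel":[0,0,0],"dr":[0,0,0]}]' >/dev/null;  python3 -m handwheel '[{"travel":[0,0,0],"dr":[0,0,0]},{"travel":[0,0,0],"dr":[0,0,0]},{"travel":[0,0,0],"dr":[0,0,0]},{"travel":[0,0,0],"dr":[0,0,0]},{"travel":[0,0,0],"dr":[0,0,0]}]' -1
python3 - <<'E'
from h import *
goto(.4815,.1508,.09,10)
E
```

```text
time_s: 24.83
eef_pos: [0.4639, -0.1051, -0.0136]
eef_rot: [0.0, 1.0, 0.024, 0.001]
wrist_force: [0.7, 0.0, -1.5]
opening: 0.587
t 24.83 pos [ 0.4639 -0.1051 -0.0136] yaw 2.8 tilt [ 0.0016 -0.0008] Fz [ 0.7  0.  -1.5] open 0.587 q6 1.05
rows 7 each [ 0.029 -0.243 -0.099] total [ 0.2   -1.698 -0.692]
turn deg(world) 7.2 dr z total (tool) -0.242 tilt fix dr [ 0.002 -0.003  0.   ]
```

```bash
python3 -m handwheel '[{"travel":[0,0,-0.06],"dr":[0,0,0]},{"travel":[0,0,-0.12],"dr":[0,0,0]},{"travel":[0,0,-0.16],"dr":[0,0,0]},{"travel":[0,0,-0.16],"dr":[0,0,0]},{"travel":[0,0,-0.15],"dr":[0,0,-0.12]},{"travel":[0,0,0],"dr":[0,0,-0.12]},{"travel":[0,0,0],"dr":[0,0,0]}]' 
python3 - <<'E'
from h import *
goto(.4815,.1508,.09,10)
E
```

```text
time_s: 25.42
eef_pos: [0.4616, -0.1041, 0.0898]
eef_rot: [-0.001, 0.996, 0.089, -0.001]
wrist_force: [-0.2, -1.0, -2.9]
opening: 0.591
t 25.42 pos [ 0.4616 -0.1041  0.0898] yaw 10.2 tilt [-0.0023  0.0009] Fz [-0.2 -1.  -2.9] open 0.591 q6 0.92
rows 7 each [ 0.062 -0.236  0.   ] total [ 0.433 -1.649  0.   ]
turn deg(world) -0.2 dr z total (tool) 0.008 tilt fix dr [-0.003  0.004  0.   ]
```

```bash
python3 -m handwheel '[{"travel":[0.035,-0.13,0],"dr":[0,0.004,0]},{"travel":[0.055,-0.21,0],"dr":[0,0,0]},{"travel":[0.055,-0.21,0],"dr":[0,0,0]},{"travel":[0.055,-0.21,0],"dr":[0,0,0]},{"travel":[0.055,-0.21,0],"dr":[0,0,0]},{"travel":[0.055,-0.21,0],"dr":[0,0,0]},{"travel":[0.055,-0.21,0],"dr":[0,0,0]},{"travel":[0.04,-0.15,0],"dr":[0,0,0]},{"travel":[0.02,-0.08,0],"dr":[0,0,0]},{"travel":[0,0,0],"dr":[0,0,0]},{"travel":[0,0,0],"dr":[0,0,0]}]' >/dev/null
python3 - <<'E'
from h import *
goto(.4815,.1508,.03,10)
E
```

```text
t 26.33 pos [0.4816 0.1558 0.0897] yaw 8.8 tilt [-0.0021 -0.0013] Fz [-0.1  0.1 -1. ] open 0.584 q6 1.5
rows 2 each [-0.002  0.016  0.199] total [-0.005  0.033  0.398]
turn deg(world) 1.2 dr z total (tool) -0.041 tilt fix dr [0.002 0.004 0.   ]
```

```bash
python3 -m handwheel '[{"travel":[0,0.031,0.02],"dr":[0.002,0.004,-0.04]},{"travel":[0,0,0.1],"dr":[0,0,0]},{"travel":[0,0,0.1],"dr":[0,0,0]},{"travel":[0,0,0.08],"dr":[0,0,0]},{"travel":[0,0,0.04],"dr":[0,0,0]},{"travel":[0,0,0],"dr":[0,0,0]}]' >/dev/null
python3 - <<'E'
from h import *
goto(.482,.151,.012,10)
E
```

```text
t 26.83 pos [0.4817 0.146  0.0367] yaw 9.5 tilt [-0.0013 -0.0015] Fz [-0.1  0.2 -0.5] open 0.589 q6 1.47
rows 1 each [ 0.007 -0.033  0.165] total [ 0.007 -0.033  0.165]
turn deg(world) 0.5 dr z total (tool) -0.017 tilt fix dr [0.002 0.003 0.   ]
```

```bash
python3 -m handwheel '[{"travel":[0.005,-0.033,0],"dr":[0.002,0.003,-0.015]},{"travel":[0,0,0.05],"dr":[0,0,0]},{"travel":[0,-0.003,0.05],"dr":[0,0,0]},{"travel":[0,0,0.03],"dr":[0,0,0]},{"travel":[0,0,0],"dr":[0,0,0]}]' >/dev/null
python3 - <<'E'
from h import *
goto(.482,.151,-.0055,10)
E
```

```text
t 27.25 pos [0.4829 0.1505 0.0171] yaw 9.8 tilt [ 0.0025 -0.0002] Fz [ 0.1  0.6 -0.8] open 0.583 q6 1.47
rows 1 each [-0.006 -0.004  0.151] total [-0.006 -0.004  0.151]
turn deg(world) 0.2 dr z total (tool) -0.006 tilt fix dr [ 0.001 -0.005  0.   ]
```

```bash
python3 -m handwheel '[{"travel":[-0.007,-0.004,0.03],"dr":[0.001,-0.005,0]},{"travel":[0,0,0.05],"dr":[0,0,0]},{"travel":[0,0,0.04],"dr":[0,0,0]},{"travel":[0,0,0.03],"dr":[0,0,0]},{"travel":[0,0,0],"dr":[0,0,0]}]' 
python3 - <<'E'
from h import *
goto(.482,.151,-.0058,10)
E
```

```text
time_s: 27.67
eef_pos: [0.4829, 0.1513, -0.0068]
eef_rot: [0.0, 0.996, 0.086, 0.001]
wrist_force: [-0.4, -0.1, 4.9]
opening: 0.585
t 27.67 pos [ 0.4829  0.1513 -0.0068] yaw 9.9 tilt [0.0019 0.    ] Fz [-0.4 -0.1  4.9] open 0.585 q6 1.47
rows 1 each [-0.007  0.001 -0.006] total [-0.007  0.001 -0.006]
turn deg(world) 0.1 dr z total (tool) -0.005 tilt fix dr [ 0.001 -0.004  0.   ]
```

On the floor, with light contact at the expected height. Releasing and rising for a final look.

```bash
python3 -m handwheel '[{"travel":[0,0,0],"dr":[0,0,0]},{"travel":[0,0,0],"dr":[0,0,0]},{"travel":[0,0,0],"dr":[0,0,0]},{"travel":[0,0,0],"dr":[0,0,0]},{"travel":[0,0,0],"dr":[0,0,0]},{"travel":[0,0,-0.12],"dr":[0,0,0]},{"travel":[0,0,-0.22],"dr":[0,0,0]},{"travel":[0,0,-0.25],"dr":[0,0,0]},{"travel":[0,0,-0.25],"dr":[0,0,0]},{"travel":[0,0,-0.25],"dr":[0,0,0]},{"travel":[0,0,-0.25],"dr":[0,0,0]},{"travel":[0,0,-0.2],"dr":[0,0,0]},{"travel":[0,0,0],"dr":[0,0,0]},{"travel":[0,0,0],"dr":[0,0,0]}]' 1 
python3 - <<'E'
from h import *
c=viewer.get_calibration('wrist'); np.save('pics/w11.npy',c,allow_pickle=True); shot('wrist','w11.png'); shot('side','s11.png')
for n,X in (('et',[.474,.0315,.021]),('dish',[.4475,.2865,.026]),('ct',[.466,-.317,.033]),('clt',[.482,.151,.036])): print(n,proj('wrist',X,c),proj('side',X))
a=cv2.imread('pics/raw_w11.png')[60:280,60:480]; b=cv2.resize(cv2.imread('pics/raw_s11.png')[100:340,280:380],None,fx=2.4,fy=2.4,interpolation=cv2.INTER_CUBIC)
a=cv2.resize(a,None,fx=1.32,fy=1.32,interpolation=cv2.INTER_CUBIC)
H=max(a.shape[0],b.shape[0]); f=lambda x:cv2.copyMakeBorder(x,0,H-x.shape[0],0,0,0)
o=np.hstack([f(a),f(b)]); print(o.shape); cv2.imwrite('pics/m11.png',o)
E
```

```text
time_s: 28.83
eef_pos: [0.4803, 0.1511, 0.234]
eef_rot: [0.0, 0.996, 0.086, -0.001]
wrist_force: [0.3, 0.6, -1.9]
opening: 0.999
et [419.54470931 180.22037172] [348.45477858 173.91163625]
dish [191.10506335 166.4227589 ] [346.02734173 114.35350969]
ct [704.33861035 237.98906451] [337.93487462 268.37349641]
clt [317.09963465 158.679695  ] [353.24168553 143.10255279]
(576, 794, 3)
```

View pics/m11.png

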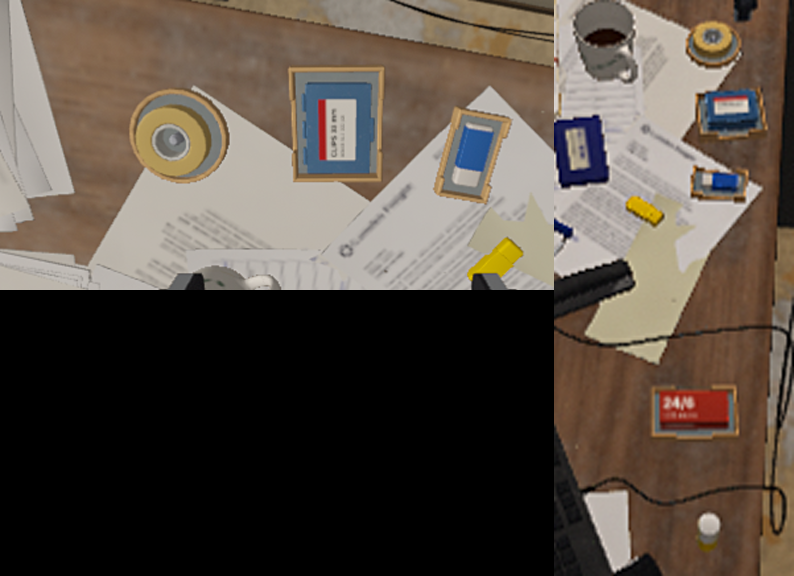

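The final picture shows all four things lying in their trays, and the mug and glue stick are where they were. The roll hole is at (190,167) against an expected (191,166), and the clip box at (317,157) against (317,159). Handing in.

```bash
python3 -c "
from bench import ctrl; print(ctrl.hand_in())"
```

```text
the job is handed in; nothing more can be done
None
```

I took the pile apart in order and put each thing in its own tray: eraser, tape roll over the pin, staple carton, paper-clip box. I handed in at about 29 s on the robot clock; the hand-in gives no verdict.

- **Final positions:** the last wrist and side pictures show all four in their trays. By my image measurements each is centred within about 2–3 mm, and all look flat. The mug and the glue stick look unmoved, judged by eye from the pictures and not measured.
- **Forces:** wrist force stayed at about 5 N or less at every reading I took.
- **What went wrong:** the first grip on the eraser closed on nothing, without moving the pile. The fingertips sit about 20 mm behind the reported TCP, so I lowered every later grasp to allow for that.
- **What disagreed:** the rows often missed their targets by several millimetres, so I corrected the position before each grip and release.

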